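Unlock the sloping-front steel box and bring the key back

ROBOT

A 6-joint arm with a two-finger parallel gripper is mounted at the origin on a cart in front of the work surface, level with it; the furniture and walls round the work are solid. World frame = base frame: x ahead of the robot, y to its left, z up, the work surface at z = 0. Lengths are in m, angles in rad, forces in N, time in s.
With the tool pointing down it reaches from about 0.25 to 0.775 m from the base axis. Payload 4 kg.
Tool frame: the origin (TCP) lies at the very end of the fingers, on their centre line; the grasp point (between the pads) lies 19 mm behind it (robot.hold_point_z is the distance from the TCP to the grasp point, in m); z points along the fingers, y is the line along which they close (so a half turn about z gives the same grasp; the last joint's range is limited). The gripper opens to 94 mm and grips with 3 to 60 N. Pads are 16 mm wide; open, the fingers measure 119 mm over their backs; the gripper's body (75 mm by 177 mm) begins 78 mm behind the grasp point.
Start: joints at [-1.367, 0.087, 1.371, -0, 1.684, -0.103], TCP at [0.166, -0.524, 0.206] pointing down, gripper open.
Joint ranges: [-3.1, 3.1], [-0.76, 2.03], [0.27, 2.55], [-1.08, 4.22], [0.17, 2.65], [-2.57, 2.57]. Speed limits (rad/s): [2.79, 2.79, 3.14, 3.14, 3.14, 3.14].

INTERFACE

Orientations are given as [roll, pitch, yaw] about the fixed x, y, z axes, in that order (R = Rz(yaw) Ry(pitch) Rx(roll)).
In Python, from bench import robot gives the robot as it stands.
- The arm moves only by the tool carry_out, never from a script. Its argument "steps" is a list of rows, each a list of 3 entries, a list of its own where there are three numbers: the shift along the tool's x, y, z in m, then the turn about the tool's z in units of 10 degrees (1.0 is 10 degrees), then the closure, from -1 (fully open) to 1 (shut). In form: [[[tx, ty, tz], roll, jaw], ...]. A call has 1 to 10 rows; each row is the pose to reach, as a shift and turn from the pose commanded when the call began, along the tool's axes at that moment; what a row does not reach only later rows make up. A row lasts 1/8 s, in which the tool goes at most 62.5 mm and 10.7 degrees, less where a joint would pass 70% of its speed; a pose out of reach is approached as far as the arm can. A call with a gripper value outside its range is refused whole. The fingers move at their own pace and stop on an object; the grip force is fixed at half the most. Time passes only in rows, so rows that repeat a pose let the fingers close. It gives the time, the measured TCP pose, the force, the opening and the grip force at its end, in the units of the state.
- robot.get_obs(): the state, without advancing time (a new reading comes with each control period).
- robot.snapshot(name): name is "scene" or "top" or "wrist"; returns a dict with "image" (480x640x3 uint8, red, green, blue), "z_map" (480x640 float32, m along the optical axis (not along the pixel's ray), 0 where there is no reading), "mtx" (3x3 intrinsics, pixels), "R" (3x3) and "t" (3): a world point X has camera coordinates R X + t. Camera axes: x right, y down, z forward; pixel columns grow to the right and rows downward; lengths in m; the calibration is good to about 2 mm. A picture is of the moment at which its call begins.
- robot.close_job(): hands the job in; it is judged then, once.
The state is a dict: "time": time; "joint_positions": joint angles; "qvel": joint speeds; "joint_torque": joint torques, N m; "tool_pos": TCP position; "ee_rot": TCP orientation; "wrist_force": force on the tool from outside, world axes, zero at the start; "wrist_torque": the same for the moment, N m; "width": finger opening in m; "finger_force": force on a finger pad.
Only numpy, scipy, OpenCV 4.12 (cv2) and the standard library are available. Lean on these libraries where they do the work, as an engineer would, in place of code of your own. Each camera call takes 0.05 s, during which the arm holds its last target. There are 200 camera calls.

TASK

Open the grey steel tool box with its key: put the key into the lock as far as it goes, turn it clockwise until the lid springs up, then turn it back to where it went in, the only position in which it will come out. Draw the key out and leave it lying on the notebook; the box stays open.

Things in the scene. Friction and masses are not known exactly. Their poses are not given: they have to be found in the camera images.
- key: tubular lock key, 80 mm long, 40 g, lying flat right of the box. Black plastic head 36 x 30 x 13 mm thick, then a round steel barrel, 10 mm thick and 44 mm long, with a bevelled nose and one side lug. Origin: underside, below where head and barrel meet; the key's axis runs 6.5 mm above it. +x runs along the barrel to the nose (x = 44 mm); the head spans x = -36 to 0, y = -15 to 15 mm, z = 0 to 13 mm
- key_lug (a point): outer end of the key's single steel lug, 10.5 mm from the key's axis on its +y side, in the plane of the flat head; the lug is 5 mm wide and 5 mm long, its middle 14 mm from the nose. Axes as the key's
- keyhole (a point): centre of the lock's mouth, on the outer face of the round steel face ring (36 mm across, 6 mm proud of the sloping panel). +z: straight out along the lock's axis, which leans 24 degrees from vertical towards the box's front; +x: up the slope; +y: left. Round hole 13 mm across, flared to 18 mm at the face, with a notch for the lug on its +y side (9 o'clock), good to 7 degrees
- plug (a joint): angle of the lock's plug, rad: 0 where the key goes in and out (26 mm deep from the face, leaving 18 mm of barrel and the head outside); clockwise from in front to a stop at 1.57. Takes 0.06 N m, stays as left; the key has 0.1 rad of play. Past about 0.9 its cam frees the lid. Over about 20 degrees the lug is caught behind the ring: a few mm of outward play only
- lid (a joint): opening of the box's top lid, rad: 0 shut, 0.5 open (stop). Hinged along its rear edge and sprung open; a cam on the lock's plug holds it shut. Once freed it rises by itself in about a second and stays up
- lock_box: fixed grey steel box, 160 wide, 180 deep, 101 mm high. Its front panel slopes 24 degrees from the horizontal, rising from 65 mm at the front edge to 101 mm, and carries the lock in the middle of its width, 34 mm down the slope from its upper edge. Behind it the flat lid, 100 mm deep. Origin: centre of the underside; +x to its back, +y to its left
- notebook: plain closed notebook, fixed, lying flat to the left of the box: 208 mm along its x, 146 mm along its y; the cover is 11 mm above the desk (wire binding 14 mm). Origin: centre of its underside
Things that resemble listed ones, but are neither listed nor needed, are in the scene too. Several things have the shape of the key; the one meant has the colours described above.

How it is judged:
By the outcome, as a careful person would: the job done as asked, in the order asked, and still so for the second after the job is handed in, with the robot touching nothing.
It also fails if it takes over 67 s, if anything falls off the work surface, if the arm or the gripper's body presses on something with over 40 N, if the wrist force passes 120 N, or if a joint passes its speed limit or range.

## Working session

There is one attempt and no reset: what is moved stays moved. The work goes in short steps, Python scripts to look and compute and a tool call to move; the robot and the scene stay as the last step left them, time stands still between calls to the robot, and variables do not carry over. Pictures are saved under pics/ and viewed, at most 10 in all, crops included, and the job is handed in when it is done.

Besides the shell and the picture viewer there is one more tool, called by a JSON object that holds its "name" and its "arguments", one argument or row to a line. carry_out: Moves the arm, as the interface text tells. Its arguments: {"type":"object","properties":{"steps":{"type":"array","items":{"type":"array"}}},"required":["steps"]}

```bash
mkdir -p pics; ls; python3 - <<'E'
from bench import robot
import cv2,numpy as np,pickle
o=robot.get_obs(); print({k:np.round(v,3) for k,v in o.items()}, robot.hold_point_z)
d={n:robot.snapshot(n) for n in ("scene","top","wrist")}
pickle.dump(d,open("s0.pkl","wb"))
for n in d: cv2.imwrite(f"pics/{n}0.png",d[n]["image"][:,:,::-1]); print(n,d[n]["mtx"].round(1).tolist(),(-d[n]["R"].T@d[n]["t"]).round(3))
E
```

```text
pics
{'time': np.float64(0.0), 'joint_positions': array([-1.367,  0.088,  1.372, -0.   ,  1.684, -0.103]), 'qvel': array([-0.   , -0.002, -0.   , -0.   ,  0.001, -0.   ]), 'joint_torque': array([-0.0000e+00, -3.4018e+01, -3.0243e+01,  7.2000e-02,  3.3000e-02,
       -0.0000e+00]), 'tool_pos': array([ 0.166, -0.524,  0.204]), 'ee_rot': array([-3.139, -0.   ,  0.307]), 'wrist_force': array([ 0.461, -0.01 ,  0.215]), 'wrist_torque': array([ 0.003,  0.002, -0.037]), 'finger_force': np.float64(0.0), 'width': np.float64(0.094)} 0.0188
scene [[522.9, 0.0, 311.6], [0.0, 522.9, 238.3], [0.0, 0.0, 1.0]] [-0.258 -1.131  0.826]
top [[617.8, 0.0, 314.5], [0.0, 617.8, 252.2], [0.0, 0.0, 1.0]] [-0.544 -0.555  1.684]
wrist [[340.6, 0.0, 313.9], [0.0, 340.6, 242.3], [0.0, 0.0, 1.0]] [ 0.241 -0.501  0.384]
```

View pics/scene0.png

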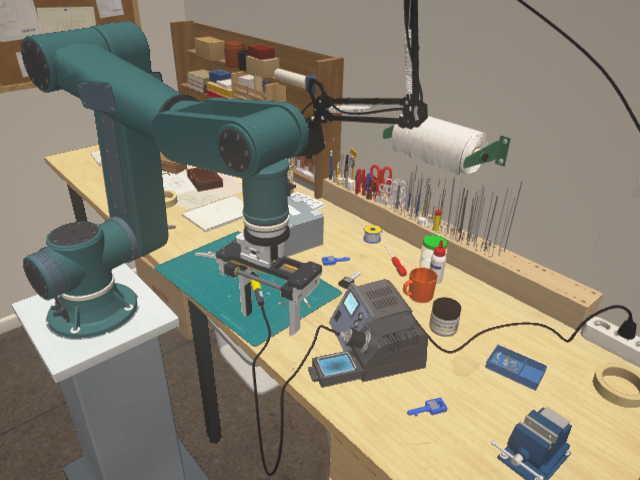

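View pics/top0.png

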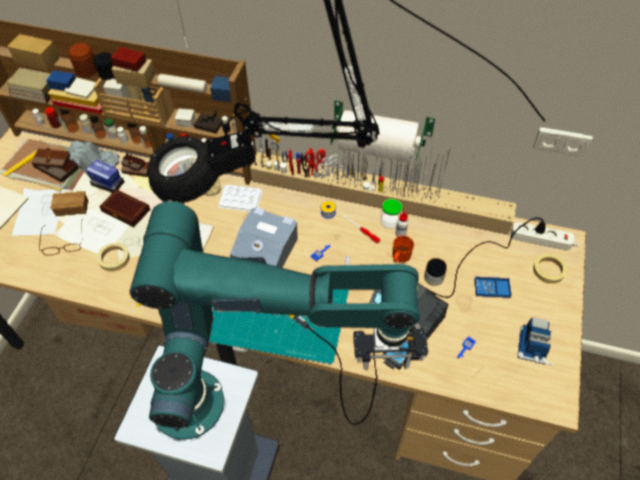

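The box sits at top (265,237). Blue keys at top (320,252) and (466,347) look like decoys because of their colour. There is a dark and steel thing near scene (350,280), so I'll enlarge that.

```bash
python3 - <<'E'
import cv2,numpy as np,pickle
d=pickle.load(open("s0.pkl","rb"))
s=d["scene"]["image"];t=d["top"]["image"]
a=cv2.resize(s[190:310,280:400],(400,400),interpolation=2)
b=cv2.resize(t[200:300,220:320+60][:, :100],(400,400),interpolation=2)
c=cv2.resize(t[240:290,300:400],(800,400)[:1]+(200,),interpolation=2) if 0 else cv2.resize(d["wrist"]["image"],(800,600))[:200]
cv2.imwrite("pics/crop1.png",np.vstack([np.hstack([a,b]),c])[:,:,::-1])
cv2.imwrite("pics/w0.png",d["wrist"]["image"][:,:,::-1])
E
```

```text
(no output)
```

View pics/crop1.png

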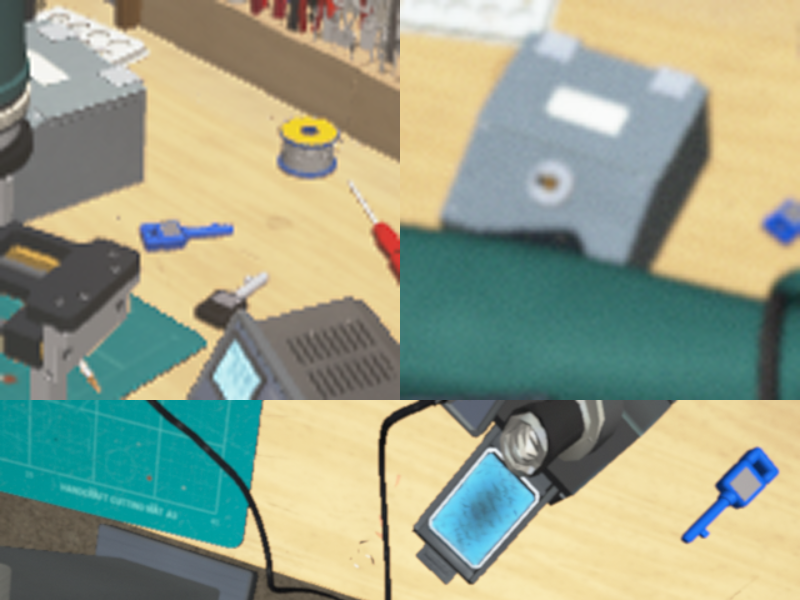

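The key that fits is at scene (352,279): black head about (347,282), steel nose about (359,273). The other two, at top (320,252) and (466,347), are all blue, so they are decoys. The lock ring is at top (257,245). Next I'll get positions.

```bash
cat > h.py <<'E'
import numpy as np,cv2,pickle
from scipy.spatial.transform import Rotation as Ro
def ray(s,u,v,z):
    c=-s["R"].T@s["t"]; r=s["R"].T@np.linalg.solve(s["mtx"],[u,v,1.]); return c+r*(z-c[2])/r[2]
def cloud(s):
    v,u=np.mgrid[:480,:640]; Z=s["z_map"]; p=np.stack([u,v,np.ones_like(u)],-1)@np.linalg.inv(s["mtx"]).T*Z[...,None]
    return (p-s["t"])@s["R"]
def proj(s,X): p=s["mtx"]@(s["R"]@np.asarray(X)+s["t"]); return p[:2]/p[2]
def toolpose(o): return Ro.from_euler('xyz',o["ee_rot"]).as_matrix(),o["tool_pos"]
E
python3 - <<'E'
from h import *
d=pickle.load(open("s0.pkl","rb"));S=d["scene"];T=d["top"]
for n,u,v,z in [("head",346.6,282,.012),("mid",353,278,.01),("nose",359.5,273,.0065)]: print(n,ray(S,u,v,z).round(3))
print("lock",ray(T,257,245.5,.0927).round(3))
# box from corners in the top crop: lid rear corners, front-right lid corner
for x,y,z in [(530-400,38,.101),(708-400,88,.101),(480-400,125,.101),(668-400,182,.101),(443-400,218,.065)]: print((x,y),ray(T,220+x/4,200+y/4,z).round(3))
E=None
P=cloud(T); 
import sys
m=(abs(P[...,2]-.101)<.006)&(P[...,0]>.2)&(P[...,0]<.8)&(abs(P[...,1]+.05)<.35); print(m.sum())
r=cv2.minAreaRect(P[m][:,:2].astype(np.float32)*1000);print(r,cv2.boxPoints(r).round(0).tolist())
E
```

```text
head [ 0.555 -0.33   0.012]
mid [ 0.583 -0.326  0.01 ]
nose [ 0.617 -0.317  0.006]
lock [ 0.521 -0.041  0.093]
(130, 38) [0.651 0.019 0.101]
(308, 88) [ 0.64  -0.139  0.101]
(80, 125) [0.555 0.028 0.101]
(268, 182) [ 0.54  -0.136  0.101]
(43, 218) [0.483 0.038 0.065]
1221
((587.8480834960938, -50.46546936035156), (166.90956115722656, 143.3702392578125), 83.61531829833984) [[507.0, -125.0], [650.0, -141.0], [668.0, 25.0], [526.0, 40.0]]
```

{"name": "carry_out", "arguments": {
  "steps": [
    [[0,0,-0.05],0,-1],
    [[0.05,-0.01,-0.07],0.5,-1],
    [[0.1,-0.03,-0.07],0.5,-1],
    [[0.15,-0.04,-0.07],0.5,-1],
    [[0.2,-0.06,-0.07],0.5,-1],
    [[0.26,-0.07,-0.07],0.5,-1],
    [[0.31,-0.09,-0.07],0.5,-1],
    [[0.34,-0.095,-0.07],0.5,-1],
    [[0.34,-0.095,-0.07],0.5,-1],
    [[0.34,-0.095,-0.07],0.5,-1]
  ]
}}

```text
time: 1.4
tool_pos: [0.4609, -0.3314, 0.2751]
ee_rot: [-3.141, 0.001, 0.219]
wrist_force: [-0.4, -1.1, 0.2]
width: 0.0938
finger_force: 0.0
```

```bash
python3 - <<'E'
from bench import robot
from h import *
o=robot.get_obs(); print(o["time"],o["tool_pos"].round(4),o["ee_rot"].round(3))
d={n:robot.snapshot(n) for n in ("scene","top","wrist")}
pickle.dump(d,open("s1.pkl","wb"))
im=np.vstack([np.hstack([cv2.resize(d["wrist"]["image"],(400,300)),cv2.resize(d["scene"]["image"][150:330,180:420],(400,300))]),
 np.hstack([cv2.resize(d["top"]["image"][150:330,160:400],(400,300)),np.zeros((300,400,3),np.uint8)])])
cv2.imwrite("pics/m1.png",im[:,:,::-1])
E
```

```text
1.4 [ 0.4609 -0.3314  0.2751] [-3.141e+00  1.000e-03  2.190e-01]
```

View pics/m1.png

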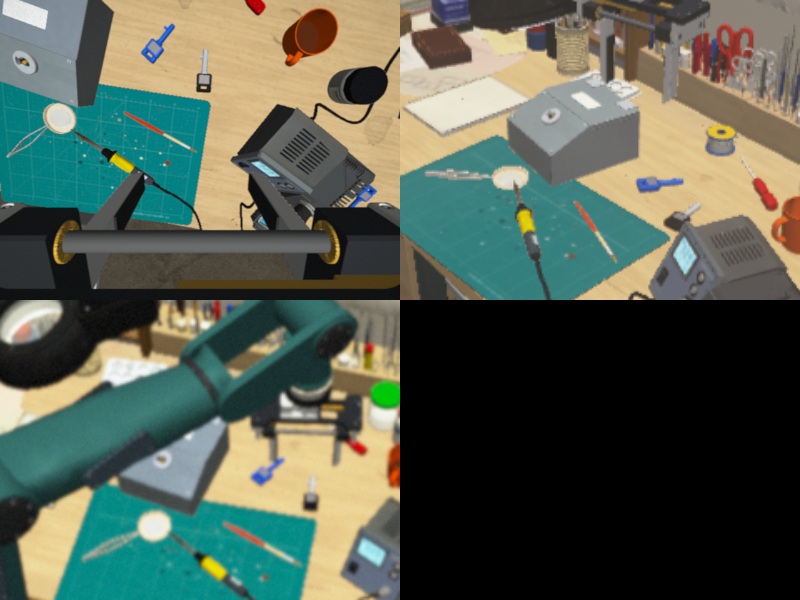

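The wrist view shows the black/steel key at about (327,112), full-size pixels, and the lock at (40,101). A dish lies in front of the box, while the area to its right is clear. I'll measure the key and lock and enlarge both.

```bash
python3 - <<'E'
from h import *
d=pickle.load(open("s1.pkl","rb"));W=d["wrist"];im=W["image"]
h=cv2.cvtColor(im,cv2.COLOR_RGB2HSV)
roi=np.zeros((480,640),bool);roi[65:155,290:365]=1
blk=roi&(h[...,2]<75); stl=roi&(h[...,1]<60)&(h[...,2]>75)
for n,m,z in(("black",blk,.013),("steel",stl,.009)):
    k,l,s,c=cv2.connectedComponentsWithStats(m.astype(np.uint8)); i=1+np.argmax(s[1:,4]); print(n,s[i],c[i],ray(W,*c[i],z).round(4))
    if n=="black":
        pts=np.argwhere(l==i)[:,::-1]; P=np.array([ray(W,u,v,.011)[:2] for u,v in pts],np.float32); print(cv2.minAreaRect(P*1000))
a=cv2.resize(im[65:155,285:375],(500,500),interpolation=2);b=cv2.resize(im[50:170,0:72],(300,500),interpolation=2)
cv2.imwrite("pics/c2.png",np.hstack([a,b])[:,:,::-1])
P=cloud(W); Q=P[(P[...,0]>.45)&(P[...,0]<.68)&(P[...,1]>-.16)&(P[...,1]<.06)&(P[...,2]>.07)]
top=Q[abs(Q[:,2]-.101)<.004]; print(len(Q),len(top),top[:,:2].min(0),top[:,:2].max(0))
E
```

```text
black [315 118  23  29 272] [325.63970588 136.54044118] [ 0.5537 -0.3268  0.013 ]
((558.9558715820312, -326.06072998046875), (33.069095611572266, 27.242355346679688), 12.461402893066406)
steel [317  78  19  57 639] [326.78716745 110.74021909] [ 0.5836 -0.3214  0.009 ]
20178 11455 [ 0.52839961 -0.1354829 ] [ 0.62997151 -0.00749498]
```

View pics/c2.png

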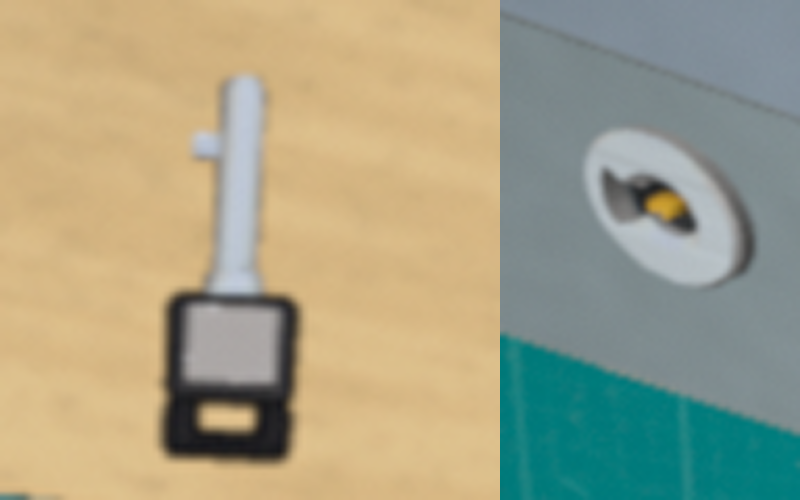

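The black/steel key is confirmed, with its lug on the left; head centre (0.559,-0.326), yaw 12.5°. The lock notch is at 9 o'clock. Now picking up the key.

{"name": "carry_out", "arguments": {
  "steps": [
    [[0.047,0.008,0.04],0,-0.1],
    [[0.093,0.016,0.08],0,-0.1],
    [[0.093,0.016,0.14],0,-0.1],
    [[0.093,0.016,0.2],0,-0.1],
    [[0.093,0.016,0.24],0,-0.1],
    [[0.093,0.016,0.262],0,-0.1],
    [[0.093,0.016,0.271],0,-0.1],
    [[0.093,0.016,0.271],0,-0.1]
  ]
}}

```text
time: 2.55
tool_pos: [0.5554, -0.327, 0.0046]
ee_rot: [-3.142, 0.0, 0.219]
wrist_force: [0.9, -0.6, 0.1]
width: 0.0517
finger_force: 0.0
```

{"name": "carry_out", "arguments": {
  "steps": [
    [[0,0,0],0,0.6],
    [[0,0,0],0,0.6],
    [[0,0,0],0,0.6],
    [[0,0,0],0,0.6],
    [[0,0,0],0,0.6]
  ]
}}

```text
time: 3.18
tool_pos: [0.5565, -0.3269, 0.0059]
ee_rot: [3.14, -0.001, 0.22]
wrist_force: [-0.1, 0.5, 5.5]
width: 0.0293
finger_force: 29.9
```

{"name": "carry_out", "arguments": {
  "steps": [
    [[0,0,-0.03],0,0.6],
    [[0,0,-0.06],-0.8,0.6],
    [[0.01,-0.02,-0.06],-1.8,0.6],
    [[0.02,-0.04,-0.06],-2.8,0.6],
    [[0.04,-0.06,-0.06],-3.8,0.6],
    [[0.055,-0.092,-0.06],-4.8,0.6],
    [[0.055,-0.092,-0.06],-5.8,0.6],
    [[0.055,-0.092,-0.06],-6.8,0.6],
    [[0.055,-0.092,-0.06],-7.2,0.6],
    [[0.055,-0.092,-0.06],-7.2,0.6]
  ]
}}

```text
time: 4.42
tool_pos: [0.589, -0.2244, 0.0635]
ee_rot: [-3.14, -0.001, 1.475]
wrist_force: [-0.1, 0.8, -0.9]
width: 0.0297
finger_force: 29.9
```

```bash
python3 - <<'E'
from bench import robot
from h import *
o=robot.get_obs(); print(o["tool_pos"].round(4),o["ee_rot"].round(3))
d={n:robot.snapshot(n) for n in ("scene","top","wrist")}
pickle.dump(d,open("s2.pkl","wb"))
S=d["scene"];T=d["top"]
im=np.hstack([cv2.resize(d["wrist"]["image"],(480,360)),cv2.resize(S["image"][190:298,270:366],(320,360))])
cv2.imwrite("pics/m2.png",im[:,:,::-1])
# Box edges: rectangle of lid from wrist depth
W=d["wrist"];P=cloud(W);q=P[(abs(P[...,2]-.101)<.003)&(P[...,0]>.5)&(P[...,1]>-.16)&(P[...,1]<.07)][:,:2].astype(np.float32)*1000
r=cv2.minAreaRect(q);print(len(q),r,cv2.boxPoints(r).round(0).tolist())
E
```

```text
[ 0.589  -0.2244  0.0635] [-3.140e+00 -1.000e-03  1.475e+00]
30586 ((595.4788818359375, -113.13506317138672), (36.60384750366211, 115.28871154785156), 83.68011474609375) [[536.0, -125.0], [651.0, -138.0], [655.0, -101.0], [540.0, -89.0]]
```

View pics/m2.png

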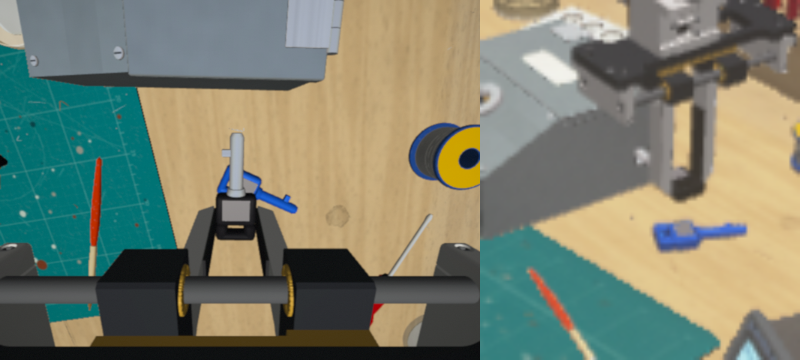

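The wrist view shows the key held level with its nose at (236,135), lug left, facing the box's right wall. Next I'll push the nose onto the wall and watch the force.

{"name": "carry_out", "arguments": {
  "steps": [
    [[0.01,0,0],0,0.6],
    [[0.02,0,0],0,0.6],
    [[0.026,0,0],0,0.6],
    [[0.03,0,0],0,0.6],
    [[0.03,0,0],0,0.6]
  ]
}}

```text
time: 5.2
tool_pos: [0.5924, -0.1945, 0.0646]
ee_rot: [3.141, 0.0, 1.477]
wrist_force: [-0.4, 1.0, -0.2]
width: 0.0296
finger_force: 29.9
```

{"name": "carry_out", "arguments": {
  "steps": [
    [[0.003,0,0],0,0.6],
    [[0.006,0,0],0,0.6],
    [[0.006,0,0],0,0.6]
  ]
}}

```text
time: 5.58
tool_pos: [0.5926, -0.1917, 0.065]
ee_rot: [3.141, 0.005, 1.475]
wrist_force: [-0.8, -5.7, 0.0]
width: 0.0292
finger_force: 29.9
```

{"name": "carry_out", "arguments": {
  "steps": [
    [[0.003,0,-0.004],0,0.6],
    [[0.004,0,-0.01],0,0.6],
    [[0.004,0,-0.016],0,0.6],
    [[0.004,0,-0.022],0,0.6],
    [[0.004,0,-0.028],0,0.6],
    [[0.004,0,-0.028],0,0.6]
  ]
}}

```text
time: 6.32
tool_pos: [0.5931, -0.1854, 0.0932]
ee_rot: [3.141, 0.001, 1.476]
wrist_force: [-2.0, -5.3, -0.3]
width: 0.0296
finger_force: 30.0
```

```bash
cat > snap.py <<'E'
# wrist snapshot: crop, plus pitch of the barrel from depth
import sys
from bench import robot
from h import *
n=sys.argv[1];W=robot.snapshot("wrist");o=robot.get_obs();pickle.dump((W,o),open(n+".pkl","wb"))
R,t=toolpose(o);P=(cloud(W)-t)@R   # tool frame
h=cv2.cvtColor(W["image"],cv2.COLOR_RGB2HSV)
ok=(abs(P[...,1])<.0055)&(P[...,2]>-.03)&(P[...,2]<.075)&(P[...,0]>-.04)&(P[...,0]<.075)
ok[330:]=0
for i in range(8):  # slices of the visible top surface along tool x
    a=-.04+i*.0125; m=ok&(P[...,0]>=a)&(P[...,0]<a+.0125)
    if m.sum()>5: print(round(a+.006,3),m.sum(),"z med/min",np.round([np.median(P[m][:,2]),P[m][:,2].min()],4))
cv2.imwrite(f"pics/{n}.png",W["image"][:,:,::-1])
E
python3 snap.py a1
```

```text
-0.021 143 z med/min [-0.0099 -0.0115]
-0.009 305 z med/min [-0.007  -0.0113]
0.004 461 z med/min [-0.0051 -0.0079]
0.016 467 z med/min [-0.0008 -0.0047]
0.028 391 z med/min [0.0046 0.0007]
0.041 410 z med/min [0.0079 0.004 ]
0.054 377 z med/min [-0.0079 -0.0101]
```

The barrel has pitched about 19° down, so this method works. I'll keep pushing forward.

{"name": "carry_out", "arguments": {
  "steps": [
    [[0.004,0,-0.004],0,0.6],
    [[0.008,0,-0.006],0,0.6],
    [[0.012,0,-0.008],0,0.6],
    [[0.016,0,-0.01],0,0.6],
    [[0.02,0,-0.01],0,0.6],
    [[0.024,0,-0.01],0,0.6],
    [[0.024,0,-0.01],0,0.6]
  ]
}}

```text
time: 7.25
tool_pos: [0.5972, -0.1642, 0.1061]
ee_rot: [3.135, 0.006, 1.474]
wrist_force: [0.1, -6.9, 2.8]
width: 0.0287
finger_force: 30.0
```

```bash
python3 snap.py a2
```

```text
-0.021 73 z med/min [-0.0088 -0.013 ]
-0.009 522 z med/min [-0.0074 -0.0119]
0.004 547 z med/min [ 0.0038 -0.0042]
0.016 401 z med/min [0.0179 0.01  ]
0.028 228 z med/min [0.024  0.0027]
0.041 453 z med/min [0.0042 0.0024]
0.054 464 z med/min [0.0041 0.0024]
```

{"name": "carry_out", "arguments": {
  "steps": [
    [[0.004,0,0],0,0.6],
    [[0.008,0,0],0,0.6],
    [[0.01,0,0],0,0.6],
    [[0.01,0,0],0,0.6]
  ]
}}

```text
time: 7.8
tool_pos: [0.5969, -0.1506, 0.1029]
ee_rot: [3.14, -0.0, 1.477]
wrist_force: [0.8, -3.1, 2.0]
width: 0.0281
finger_force: 30.0
```

{"name": "carry_out", "arguments": {
  "steps": [
    [[-0.015,0,-0.02],0,0.6],
    [[-0.03,0,-0.05],0,0.6],
    [[-0.03,0,-0.09],0,0.6],
    [[-0.03,0,-0.09],0,0.6]
  ]
}}

```text
time: 8.3
tool_pos: [0.5954, -0.18, 0.196]
ee_rot: [3.135, -0.001, 1.477]
wrist_force: [-0.2, 0.2, -0.7]
width: 0.0284
finger_force: 30.0
```

```bash
python3 snap.py a3; python3 - <<'E'
from h import *
W,o=pickle.load(open("a3.pkl","rb"));R,t=toolpose(o);print(t)
P=(cloud(W)-t)@R
m=(abs(P[...,1])<.004)&(P[...,2]<.075)&(P[...,2]>.008)&(P[...,0]>-.02)&(P[...,0]<.06);m[340:]=0
q=P[m];print(len(q)); 
vx,vz,x0,z0=cv2.fitLine(q[:,[0,2]].astype(np.float32),cv2.DIST_HUBER,0,.001,.001).ravel();print("pitch",np.degrees(np.arctan2(vz,vx)),x0,z0, "zmax",q[:,2].max(),q[:,0].max(), np.abs((q[:,0]-x0)*vz-(q[:,2]-z0)*vx).mean())
cv2.imwrite("pics/a3c.png",cv2.resize(W["image"][120:360,200:440],(600,600))[:,:,::-1])
T=pickle.load(open("s1.pkl","rb"))["wrist"]
print("lock guess",ray(T,38.4,99.7,.0927))
E
```

```text
-0.021 105 z med/min [-0.0117 -0.0163]
-0.009 542 z med/min [-0.0093 -0.014 ]
0.004 489 z med/min [ 0.0025 -0.005 ]
0.016 371 z med/min [0.0179 0.0091]
0.028 264 z med/min [0.0275 0.0204]
[ 0.59428088 -0.17970512  0.19327212]
585
pitch 43.005173 0.01910826 0.020257963 zmax 0.03487839116093621 0.033367568049882196 0.0010209031232981491
lock guess [ 0.52349572 -0.03974446  0.0927    ]
```

View pics/a3c.png

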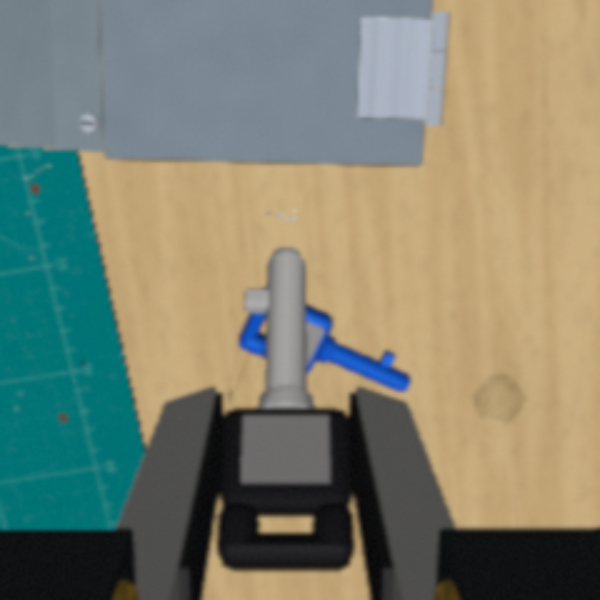

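The barrel pitch is about 43°. The nose is at crop (287,255), and the key has slipped low in the fingers. I'll use the corner between the desk and the box wall to push it deeper and steepen it, after checking where the blue key lies.

```bash
python3 - <<'E'
from h import *
W,o=pickle.load(open("a3.pkl","rb"));R,t=toolpose(o)
h=cv2.cvtColor(W["image"],cv2.COLOR_RGB2HSV);m=cv2.inRange(h,(105,150,80),(125,255,255));m[:200]=0;m[300:]=0
P=np.array([ray(W,x,y,.006)[:2] for y,x in np.argwhere(m)]);print("blue",P.min(0),P.max(0))
C=cloud(W)
# nose outline
q=(C-t)@R
u=200+287*.4;v=120+np.arange(246,300,6)*.4
for a in v: print(int(a),q[int(a),int(u)].round(4))
for a in (408,440,480,520,560): print("head",q[int(120+a*.4),int(200+240*.4)].round(4))
# right-wall edge points at lid level
for x in (130,200,300,400): 
    v0=120+int(158*.4);col=C[v0-15:v0+6,200+int(x*.4)];k=col[:,2]>.095;print("edge",col[k][-1].round(4))
E
```

```text
blue [ 0.32143681 -0.24916993] [ 0.79896507 -0.17665469]
218 [0.0013 0.0031 0.1934]
220 [0.0328 0.0024 0.0311]
223 [0.0312 0.0024 0.0296]
225 [0.0302 0.0024 0.0285]
228 [0.0284 0.0023 0.0278]
230 [0.0272 0.0023 0.0274]
232 [0.0261 0.0023 0.0264]
235 [0.0248 0.0023 0.0241]
237 [0.0238 0.0023 0.023 ]
head [ 0.0021 -0.0082  0.0011]
head [-0.0035 -0.008  -0.0046]
head [-0.0105 -0.0078 -0.0102]
head [-0.0166 -0.0076 -0.0169]
head [-0.0238 -0.0075 -0.021 ]
edge [ 0.5526 -0.1253  0.1009]
edge [ 0.5747 -0.1282  0.1   ]
edge [ 0.6065 -0.1321  0.0997]
edge [ 0.6384 -0.1359  0.0997]
```

{"name": "carry_out", "arguments": {
  "steps": [
    [[0.006,0,0.04],0,0.6],
    [[0.012,0,0.08],0,0.6],
    [[0.012,0,0.12],0,0.6],
    [[0.012,0,0.14],0,0.6],
    [[0.012,0,0.15],0,0.6],
    [[0.012,0,0.153],0,0.6],
    [[0.012,0,0.153],0,0.6]
  ]
}}

```text
time: 9.22
tool_pos: [0.5957, -0.1692, 0.0408]
ee_rot: [3.139, 0.0, 1.476]
wrist_force: [-0.1, -0.1, -0.4]
width: 0.0282
finger_force: 30.0
```

{"name": "carry_out", "arguments": {
  "steps": [
    [[0.003,0,0.001],0,0.6],
    [[0.005,0,0.002],0,0.6],
    [[0.006,0,0.003],0,0.6],
    [[0.006,0,0.003],0,0.6]
  ]
}}

```text
time: 9.72
tool_pos: [0.5962, -0.1649, 0.0383]
ee_rot: [3.138, 0.004, 1.476]
wrist_force: [-1.1, -4.6, 5.4]
width: 0.0281
finger_force: 30.0
```

Contact on both the wall and the desk. Now I'll swing around the nose.

{"name": "carry_out", "arguments": {
  "steps": [
    [[0.005,0,-0.004],0,0.6],
    [[0.01,0,-0.0065],0,0.6],
    [[0.015,0,-0.009],0,0.6],
    [[0.019,0,-0.01],0,0.6],
    [[0.019,0,-0.01],0,0.6]
  ]
}}

```text
time: 10.35
tool_pos: [0.5986, -0.1466, 0.0496]
ee_rot: [3.136, 0.005, 1.476]
wrist_force: [-0.7, -5.5, 8.0]
width: 0.0283
finger_force: 30.0
```

```bash
cat > pitch.py <<'E'
# pose of the key in the tool frame (x,z plane) from the depth of head front face and barrel
import sys
from bench import robot
from h import *
W=robot.snapshot("wrist");o=robot.get_obs();pickle.dump((W,o),open(sys.argv[1]+".pkl","wb"))
R,t=toolpose(o);P=(cloud(W)-t)@R
h=cv2.cvtColor(W["image"],cv2.COLOR_RGB2HSV)
print("tcp",t.round(4),"yaw",round(o["ee_rot"][2],3))
m=(abs(P[...,1])<.003)&(P[...,2]<float(sys.argv[2]))&(P[...,2]>-.05)&(P[...,0]>-.035)&(P[...,0]<.05);m[345:]=0
vs=np.where(m.any(1))[0]
for v in vs[::5]: print(v,np.median(P[v][m[v]],0).round(4),end=" ")
E
python3 pitch.py a4 .06
```

```text
tcp [ 0.5986 -0.1467  0.0495] yaw 1.476
305 [-0.0068 -0.     -0.006 ] 310 [-0.0082 -0.     -0.0093] 315 [-0.0103 -0.     -0.0111] 320 [-0.0123 -0.     -0.0129] 325 [-0.0158 -0.     -0.012 ] 330 [-0.0208 -0.0001 -0.0088] 335 [-0.016   0.     -0.0221] 340 [-0.0182  0.     -0.0233]
```

{"name": "carry_out", "arguments": {
  "steps": [
    [[0.002,0,0.003],0,0.6],
    [[0.004,0,0.006],0,0.6],
    [[0.005,0,0.009],0,0.6],
    [[0.006,0,0.012],0,0.6],
    [[0.006,0,0.012],0,0.6]
  ]
}}

```text
time: 11.02
tool_pos: [0.6038, -0.1473, 0.0465]
ee_rot: [3.122, 0.017, 1.474]
wrist_force: [-3.0, -14.0, 27.8]
width: 0.0276
finger_force: 30.6
```

```bash
python3 pitch.py a5 .06
```

```text
tcp [ 0.6038 -0.1472  0.0465] yaw 1.474
310 [-0.0089 -0.     -0.0079] 315 [-0.0107 -0.     -0.0104] 320 [-0.0125 -0.     -0.0127] 325 [-0.0149 -0.     -0.0137] 330 [-0.019  -0.     -0.0119] 336 [-0.0178  0.0013 -0.02  ] 341 [-0.0191  0.     -0.0227]
```

Pushing alone hardly slides it. With this preload, I'll ease the grip for one row so it slides, then close again.

{"name": "carry_out", "arguments": {
  "steps": [
    [[0,0,0],0,0.38],
    [[0,0,0],0,0.6],
    [[0,0,0],0,0.6]
  ]
}}

```text
time: 11.45
tool_pos: [0.5999, -0.1408, 0.0357]
ee_rot: [3.135, 0.004, 1.475]
wrist_force: [3.1, -8.8, 3.7]
width: 0.0191
finger_force: 3.8
```

```bash
python3 pitch.py a6 .06
```

```text
tcp [ 0.5999 -0.1408  0.0357] yaw 1.475
```

{"name": "carry_out", "arguments": {
  "steps": [
    [[-0.005,0,-0.02],0,0.6],
    [[-0.02,0,-0.05],0,0.6],
    [[-0.04,0,-0.1],0,0.6],
    [[-0.05,0,-0.12],0,0.6],
    [[-0.05,0,-0.12],0,0.6]
  ]
}}

```text
time: 12.12
tool_pos: [0.5936, -0.1878, 0.1556]
ee_rot: [3.139, -0.001, 1.476]
wrist_force: [-0.2, 0.3, -0.9]
width: 0.0187
finger_force: 0.0
```

```bash
python3 - <<'E'
from bench import robot
from h import *
o=robot.get_obs();print(o["tool_pos"],o["width"],o["finger_force"])
d={n:robot.snapshot(n) for n in ("scene","wrist")};pickle.dump((d,o),open("s3.pkl","wb"))
im=np.hstack([cv2.resize(d["wrist"]["image"][60:420,140:500],(500,500)),cv2.resize(d["scene"]["image"][200:300,280:340],(300,500))])
cv2.imwrite("pics/m3.png",im[:,:,::-1])
E
```

```text
[ 0.59360333 -0.18775482  0.15558827] 0.01874588044560185 0.0
```

View pics/m3.png

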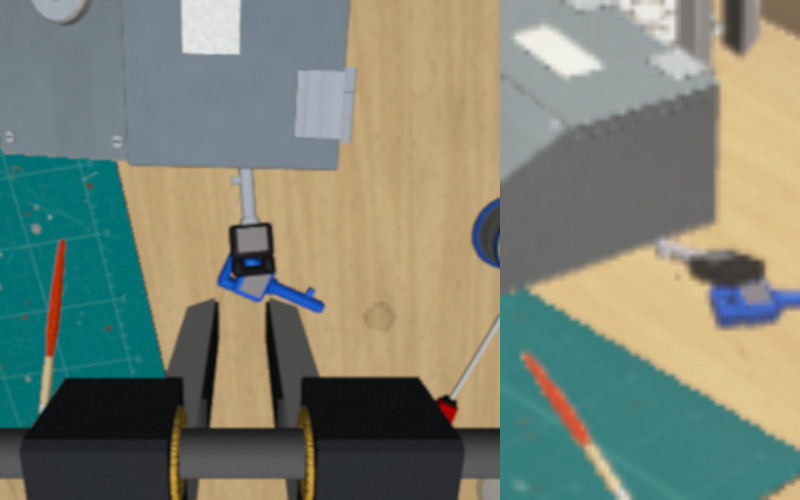

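The key fell with its head resting on the blue key, head at m3 (252,245), and its nose at the wall. I'll regrip it, rest the barrel on the lid with the head overhanging the side, and take it there with a deep grip.

```bash
python3 - <<'E'
from h import *
d,o=pickle.load(open("s3.pkl","rb"));W=d["wrist"];R,t=toolpose(o);C=cloud(W)
h=cv2.cvtColor(W["image"],cv2.COLOR_RGB2HSV)
def pt(x,y): u,v=140+x*.72,60+y*.72; return C[int(v),int(u)].round(4)
for n,x,y in [("nose",247,178),("barrel",249,210),("headfront",251,230),("plate",252,243),("rearbar",255,268),("L",236,240),("Rr",268,240),("blueL",228,275),("blueR",290,290)]: print(n,pt(x,y))
A,B=pt(249,190),pt(252,243);print("yaw",np.arctan2(B[1]-A[1],B[0]-A[0])+np.pi)
E
```

```text
nose [ 0.6004 -0.1462  0.0119]
barrel [ 0.6003 -0.1673  0.0161]
headfront [ 0.6001 -0.1797  0.0209]
plate [ 0.6003 -0.1877  0.0241]
rearbar [ 0.6006 -0.2045  0.0268]
L [ 0.5892 -0.185   0.0228]
Rr [ 0.6107 -0.1873  0.0218]
blueL [ 0.5813 -0.2132  0.0128]
blueR [ 0.6241 -0.2293  0.0088]
yaw 1.5328029225941415
```

{"name": "carry_out", "arguments": {
  "steps": [
    [[0.004,0.006,0],-0.5,0],
    [[0.004,0.006,0.04],-0.5,0],
    [[0.004,0.006,0.09],-0.5,0],
    [[0.004,0.006,0.125],-0.5,0],
    [[0.004,0.006,0.143],-0.5,0],
    [[0.004,0.006,0.143],-0.5,0],
    [[0.004,0.006,0.143],-0.5,0.6],
    [[0.004,0.006,0.143],-0.5,0.6],
    [[0.004,0.006,0.143],-0.5,0.6],
    [[0.004,0.006,0.143],-0.5,0.6]
  ]
}}

```text
time: 13.48
tool_pos: [0.6006, -0.1849, 0.0134]
ee_rot: [3.138, 0.001, 1.563]
wrist_force: [-0.2, 0.8, 4.1]
width: 0.0299
finger_force: 29.7
```

{"name": "carry_out", "arguments": {
  "steps": [
    [[-0.01,0,-0.03],0,0.6],
    [[-0.01,0,-0.07],0.65,0.6],
    [[-0.01,0,-0.115],0.65,0.6],
    [[0.01,0,-0.118],0.65,0.6],
    [[0.03,0,-0.118],0.65,0.6],
    [[0.041,0,-0.115],0.65,0.6],
    [[0.041,0,-0.105],0.65,0.6],
    [[0.041,0,-0.099],0.65,0.6],
    [[0.041,0,-0.099],0.65,0.6]
  ]
}}

```text
time: 14.6
tool_pos: [0.5989, -0.1436, 0.1094]
ee_rot: [-3.139, -0.001, 1.449]
wrist_force: [-0.3, 0.1, 1.1]
width: 0.0299
finger_force: 29.9
```

{"name": "carry_out", "arguments": {
  "steps": [
    [[0,0,0.003],0,0.6],
    [[0,0,0.006],0,0.6],
    [[0,0,0.006],0,0.45],
    [[0,0,0.006],0,0.25],
    [[0,0,0.006],0,0.15],
    [[-0.007,0,0.01],0,0.15],
    [[-0.014,0,0.014],0,0.15],
    [[-0.014,0,0.014],0,0.15]
  ]
}}

```text
time: 15.6
tool_pos: [0.5974, -0.158, 0.0955]
ee_rot: [-3.14, -0.0, 1.449]
wrist_force: [-0.4, -0.2, -0.1]
width: 0.0398
finger_force: 0.0
```

```bash
python3 pitch.py b1 .02; python3 - <<'E'
from h import *
W,o=pickle.load(open("b1.pkl","rb"));R,t=toolpose(o);P=(cloud(W)-t)@R
m=(abs(P[...,1])<.012)&(abs(P[...,0])<.1)&(P[...,2]<.004)&(P[...,2]>-.04)
print("y-extent of head/barrel near:")
for v in range(200,350,15):
    k=m[v];print(v,k.sum(),P[v][k].mean(0).round(4) if k.any() else "",np.round([P[v][k][:,1].min(),P[v][k][:,1].max()],4) if k.any() else "")
E
```

```text
tcp [ 0.5976 -0.1577  0.0959] yaw 1.449
203 [ 0.0499 -0.0009 -0.0052] 208 [ 0.0473  0.0001 -0.005 ] 213 [ 0.0448  0.0001 -0.0055] 218 [ 0.0421  0.0001 -0.0054] 223 [ 0.0394 -0.0001 -0.0052] 228 [ 0.0368  0.0001 -0.0055] 233 [ 0.0341  0.0001 -0.0054] 238 [ 0.0314 -0.0001 -0.0053] 243 [ 0.0286 -0.0002 -0.0051] y-extent of head/barrel near:
200 47 [ 0.0515 -0.0001 -0.0055] [-0.0117  0.0117]
215 47 [ 0.0437 -0.0001 -0.0054] [-0.0119  0.0118]
230 46 [ 0.0357  0.0001 -0.0054] [-0.0116  0.0119]
245 45 [ 0.0276 -0.0002 -0.0055] [-0.0118  0.0116]
260 0  
275 0  
290 0  
305 0  
320 0  
335 0
```

The depth map shows only the lid, so the key has dropped. I'll back off and find it by colour.

{"name": "carry_out", "arguments": {
  "steps": [
    [[-0.02,0,-0.03],0,0.1],
    [[-0.05,0,-0.06],0,0.1],
    [[-0.05,0,-0.06],0,0.1]
  ]
}}

```text
time: 16.02
tool_pos: [0.5933, -0.2092, 0.16]
ee_rot: [3.135, 0.002, 1.447]
wrist_force: [-1.2, 0.7, -0.4]
width: 0.0424
finger_force: 0.0
```

```bash
python3 - <<'E'
from bench import robot
from h import *
o=robot.get_obs();R,t=toolpose(o);print(t)
W=robot.snapshot("wrist");S=robot.snapshot("scene");pickle.dump((W,S,o),open("s4.pkl","wb"))
im=np.hstack([cv2.resize(W["image"][40:400,140:500],(500,500)),cv2.resize(S["image"][200:300,280:340],(300,500))])
cv2.imwrite("pics/m4.png",im[:,:,::-1])
E
```

```text
[ 0.59329646 -0.20917529  0.15999916]
```

View pics/m4.png

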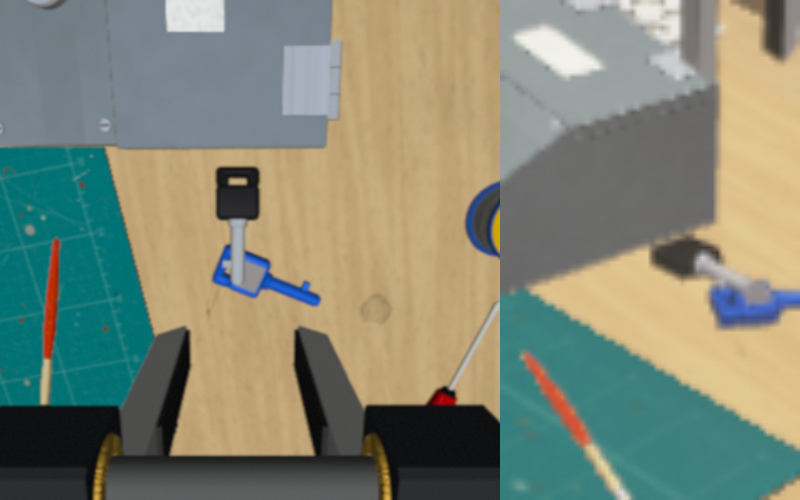

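The key fell end over end: head near the wall at m4 (237,193), nose on the blue key at (238,270), flipped so the lug is on its other side. New plan:
1. Grip the head.
2. Use the lid edge under the head's rear to tip the nose down.
3. Use the lock's flare to finish the tilt.

Now I'll measure the key.

```bash
python3 - <<'E'
from h import *
W,S,o=pickle.load(open("s4.pkl","rb"));R,t=toolpose(o);C=cloud(W)
def pt(x,y): u,v=140+x*.72,40+y*.72; return C[int(v),int(u)].round(4)
for n,x,y in [("rear",238,171),("headL",220,200),("headR",256,200),("head mid",238,200),("front",238,215),("barrel",238,228),("barrel",238,250),("nose",238,278),("blue",227,262)]: print(n,pt(x,y))
T=pickle.load(open("s1.pkl","rb"))["wrist"];C1=cloud(T)
# lock ring: bright pixels of the ring
h=cv2.cvtColor(T["image"],cv2.COLOR_RGB2HSV);m=(h[...,2]>195)&(h[...,1]<40);m[:75]=0;m[125:]=0;m[:,:15]=0;m[:,62:]=0
k=cv2.convexHull(np.argwhere(m)[:,::-1].astype(np.int32));(cx,cy),ax,an=cv2.fitEllipse(k);print("ring",cx,cy,ax,an,ray(T,cx,cy,.0927).round(4))
E
```

```text
rear [ 0.6005 -0.1461  0.0146]
headL [ 0.586  -0.1635  0.017 ]
headR [ 0.6102 -0.1665  0.0168]
head mid [ 0.6028 -0.132   0.3391]
front [ 0.5969 -0.1739  0.0198]
barrel [ 0.5958 -0.1833  0.0197]
barrel [ 0.5939 -0.1983  0.0211]
nose [ 0.5916 -0.2162  0.027 ]
blue [ 0.5853 -0.2049  0.0218]
ring 34.31132507324219 95.35716247558594 (21.271652221679688, 51.862098693847656) 135.31698608398438 [ 0.5267 -0.0358  0.0927]
```

{"name": "carry_out", "arguments": {
  "steps": [
    [[0.02,0,0.03],0,0.1],
    [[0.037,0,0.08],0,0.1],
    [[0.037,0,0.13],0,0.1],
    [[0.037,0,0.15],0,0.1],
    [[0.037,0,0.155],0,0.1],
    [[0.037,0,0.155],0,0.1],
    [[0.037,0,0.155],0,0.6],
    [[0.037,0,0.155],0,0.6],
    [[0.037,0,0.155],0,0.6],
    [[0.037,0,0.155],0,0.6]
  ]
}}

```text
time: 17.38
tool_pos: [0.597, -0.1706, 0.0024]
ee_rot: [3.14, 0.001, 1.45]
wrist_force: [-0.6, -0.9, 2.8]
width: 0.0295
finger_force: 30.0
```

{"name": "carry_out", "arguments": {
  "steps": [
    [[-0.005,0,-0.04],0,0.6],
    [[-0.005,0,-0.08],0,0.6],
    [[-0.005,0,-0.12],0,0.6],
    [[0.01,0,-0.125],0,0.6],
    [[0.029,0,-0.12],0,0.6],
    [[0.029,0,-0.105],0,0.6],
    [[0.029,0,-0.1],0,0.6],
    [[0.029,0,-0.096],0,0.6],
    [[0.029,0,-0.096],0,0.6]
  ]
}}

```text
time: 18.5
tool_pos: [0.5988, -0.1413, 0.0965]
ee_rot: [-3.139, -0.0, 1.45]
wrist_force: [-2.1, 0.4, 6.8]
width: 0.0294
finger_force: 30.0
```

Contact at 6.8 N upward. Lowering further to tip it.

{"name": "carry_out", "arguments": {
  "steps": [
    [[0,0,0.003],0,0.6],
    [[0,0,0.006],0,0.6],
    [[0,0,0.009],0,0.6],
    [[0,0,0.012],0,0.6],
    [[0,0,0.015],0,0.6],
    [[0,0,0.015],0,0.6]
  ]
}}

```text
time: 19.25
tool_pos: [0.5989, -0.1427, 0.0853]
ee_rot: [-3.141, 0.003, 1.45]
wrist_force: [-6.3, -0.3, 17.0]
width: 0.0296
finger_force: 30.0
```

```bash
cat > key.py <<'E'
# key profile in the tool's x-z plane, upper surface seen from the wrist camera
import sys
from bench import robot
from h import *
W=robot.snapshot("wrist");o=robot.get_obs();pickle.dump((W,o),open(sys.argv[1]+".pkl","wb"))
R,t=toolpose(o);P=(cloud(W)-t)@R;print("tcp",t.round(4),"yaw",round(o["ee_rot"][2],3))
m=(abs(P[...,1])<.012)&(P[...,2]<.07)&(P[...,2]>-.06)&(abs(P[...,0])<.06)
for v in range(150,400,8):
    k=m[v]&(abs(P[v][:,1])<.004)
    if k.any(): print(v,P[v][k].mean(0).round(4)[[0,2]],W["image"][v][k].mean(0).astype(int),end="; ")
E
python3 key.py b2
```

```text
tcp [ 0.5989 -0.1427  0.0853] yaw 1.45
190 [ 0.058  -0.0157] [123 135 146]; 198 [ 0.0542 -0.0156] [123 135 146]; 206 [ 0.0503 -0.0158] [121 134 145]; 214 [ 0.0464 -0.0158] [121 134 144]; 222 [ 0.0425 -0.016 ] [122 135 146]; 230 [ 0.0384 -0.0157] [123 135 146]; 238 [ 0.0343 -0.0156] [123 135 146]; 246 [ 0.0302 -0.0158] [122 135 146]; 254 [ 0.0282 -0.0227] [40 44 48]; 262 [ 0.0264 -0.0294] [16 16 18]; 270 [ 0.0231 -0.0312] [45 45 46]; 278 [ 0.0158 -0.0225] [10 10 11]; 286 [ 0.0137 -0.0278] [25 24 26]; 294 [ 0.0098 -0.0283] [26 25 27]; 302 [ 0.0049 -0.0268] [25 24 27]; 310 [ 0.0001 -0.0258] [25 24 26]; 318 [-0.0049 -0.0246] [24 23 26]; 326 [-0.0103 -0.023 ] [162 166 169]; 334 [-0.0171 -0.0192] [155 160 165]; 342 [-0.0227 -0.0178] [154 160 170]; 350 [-0.0287 -0.0161] [160 163 166]; 358 [-0.0346 -0.0148] [164 169 175]; 366 [-0.0404 -0.0138] [161 165 169];
```

The key slid up, so the grip is now deep, but pitch is only 13°. The box's front wall can do the rest. First I need the box frame accurately.

```bash
cat > box.py <<'E'
import numpy as np
from h import *
def box():
    W,S,o=pickle.load(open("s4.pkl","rb"));C=cloud(W)
    e=[]
    for u in range(225,370,6):
        col=C[:,u]; k=np.where((abs(col[:,2]-.101)<.004)&(col[:,1]>-.2)&(col[:,1]<0))[0]
        if len(k): e.append(col[k[-1]])
    e=np.array(e);vx,vy,x0,y0=cv2.fitLine(e[:,:2].astype(np.float32),cv2.DIST_HUBER,0,.001,.001).ravel()
    yaw=np.arctan2(vy,vx) if vx>0 else np.arctan2(-vy,-vx)
    B=np.array([[np.cos(yaw),-np.sin(yaw)],[np.sin(yaw),np.cos(yaw)]])
    # seam: intersect fitted lid plane and slope plane in box x
    P=C.copy();xy=(P[...,:2]-[x0,y0])@B  # box-aligned coordinates, y=0 at right edge
    m=(xy[...,1]>.01)&(xy[...,1]<.06)&(P[...,2]>.06)&(P[...,2]<.11)
    X=xy[m][:,0];Z=P[m][:,2]
    lid=(Z>.0985); sl=(Z<.094)
    zl=np.median(Z[lid]);p=np.polyfit(X[sl],Z[sl],1);xs=(zl-p[1])/p[0]
    print("yaw",yaw,"zl",zl,"slope",np.degrees(np.arctan(p[0])),"n",sl.sum())
    org=np.array([x0,y0])+B@[xs+.010,.080]
    return org,yaw,B
if __name__=="__main__":
    org,yaw,B=box();print("origin",org,"keyhole",org+B@[-.0435,0],"frontwall@-.055",org+B@[-.09,-.055])
    T=pickle.load(open("s1.pkl","rb"))["wrist"];print("reproject s1",proj(T,[*(org+B@[-.0435,0]),.0927]))
    D=cloud(T);q=(D[...,:2]-org)@B;m=(q[...,0]>-.2)&(q[...,0]<-.1)&(D[...,2]>.006)&(abs(q[...,1])<.12)
    for a in range(-12,12,2):
        k=m&(q[...,1]>a/100)&(q[...,1]<a/100+.02)
        if k.sum()>5: print("obst y",a/100,"n",k.sum(),"zmax",D[k][:,2].max().round(3),"x",q[k][:,0].min().round(3),q[k][:,0].max().round(3))
E
python3 box.py
```

```text
yaw -0.11447218 zl 0.10161360221436849 slope -1.7176553578326084 n 6162
origin [-0.19342485  0.04052653] keyhole [-0.23664015  0.0454952 ] frontwall@-.055 [-0.28911805 -0.0038335 ]
reproject s1 [-19.44929586 599.28931328]
```

```bash
sed -i 's/^    lid=(Z>.0985); sl=(Z<.094)/    wx=P[m][:,0]; lid=(Z>.0985)\&(wx>.5); sl=(Z<.094)\&(Z>.075)\&(wx>.44)\&(wx<.54)/' box.py; python3 box.py
```

```text
yaw -0.11447218 zl 0.10161360221436849 slope 23.730940252075154 n 4063
origin [ 0.56664763 -0.04686267] keyhole [ 0.52343232 -0.041894  ] frontwall@-.055 [ 0.47095443 -0.0912227 ]
reproject s1 [ 40.62326982 100.27178066]
obst y -0.12 n 110 zmax 0.027 x -0.176 -0.105
obst y -0.1 n 112 zmax 0.028 x -0.169 -0.133
obst y -0.08 n 89 zmax 0.028 x -0.163 -0.136
obst y -0.06 n 141 zmax 0.027 x -0.185 -0.119
obst y -0.04 n 255 zmax 0.015 x -0.185 -0.109
obst y -0.02 n 371 zmax 0.016 x -0.171 -0.109
obst y 0.0 n 269 zmax 0.016 x -0.194 -0.116
obst y 0.02 n 45 zmax 0.011 x -0.2 -0.106
```

{"name": "carry_out", "arguments": {
  "steps": [
    [[0,0,-0.04],0,0.6],
    [[0,0,-0.09],-0.5,0.6],
    [[0,-0.03,-0.095],-1.5,0.6],
    [[0.01,-0.07,-0.095],-2.5,0.6],
    [[0.02,-0.11,-0.095],-3.5,0.6],
    [[0.03,-0.15,-0.095],-4.5,0.6],
    [[0.035,-0.193,-0.095],-5.5,0.6],
    [[0.035,-0.193,-0.095],-6.5,0.6],
    [[0.035,-0.193,-0.095],-7.5,0.6],
    [[0.035,-0.193,-0.095],-8.5,0.6]
  ]
}}

```text
time: 20.55
tool_pos: [0.4111, -0.0833, 0.1748]
ee_rot: [3.142, -0.005, 2.939]
wrist_force: [0.7, 0.3, -0.9]
width: 0.0297
finger_force: 30.0
```

{"name": "carry_out", "arguments": {
  "steps": [
    [[0,0,0.03],-0.54,0.6],
    [[0,0,0.08],-0.54,0.6],
    [[0,0,0.12],-0.54,0.6],
    [[0,0,0.142],-0.54,0.6],
    [[0,0,0.142],-0.54,0.6]
  ]
}}

```text
time: 21.18
tool_pos: [0.409, -0.0825, 0.0314]
ee_rot: [3.14, -0.009, 3.028]
wrist_force: [-0.4, 0.9, -0.1]
width: 0.0295
finger_force: 30.0
```

{"name": "carry_out", "arguments": {
  "steps": [
    [[-0.005,0,0],0,0.6],
    [[-0.01,0,0],0,0.6],
    [[-0.013,0,0],0,0.6],
    [[-0.015,0,0],0,0.6],
    [[-0.015,0,0],0,0.6]
  ]
}}

```text
time: 21.8
tool_pos: [0.4195, -0.0841, 0.0342]
ee_rot: [3.141, -0.019, 3.028]
wrist_force: [-19.5, 1.7, 6.0]
width: 0.0297
finger_force: 30.0
```

{"name": "carry_out", "arguments": {
  "steps": [
    [[0.001,0,-0.004],0,0.6],
    [[0.001,0,-0.008],0,0.6],
    [[0,0,-0.013],0,0.6],
    [[-0.001,0,-0.018],0,0.6],
    [[-0.003,0,-0.023],0,0.6],
    [[-0.005,0,-0.027],0,0.6],
    [[-0.005,0,-0.027],0,0.6]
  ]
}}

```text
time: 22.68
tool_pos: [0.4313, -0.0855, 0.0626]
ee_rot: [3.141, -0.003, 3.028]
wrist_force: [-5.7, 1.4, -1.5]
width: 0.0295
finger_force: 30.0
```

```bash
python3 key.py b3
```

```text
tcp [ 0.4312 -0.0855  0.0625] yaw 3.028
174 [0.0594 0.0591] [ 10 153 157]; 182 [0.0539 0.0595] [ 13 119 125]; 190 [0.0484 0.0592] [ 38 150 153]; 198 [0.0428 0.0593] [ 24 154 157]; 206 [0.0372 0.0589] [ 18 155 158]; 214 [0.0314 0.0593] [ 17 153 156]; 222 [0.0256 0.0593] [ 15 155 157]; 230 [0.0197 0.0593] [ 15 154 157]; 238 [0.0143 0.0571] [ 59 156 155]; 246 [0.0077 0.0593] [ 22 157 159]; 254 [ 0.0302 -0.0314] [23 22 24]; 262 [ 0.0276 -0.0351] [29 28 31]; 270 [ 0.025  -0.0381] [59 58 60]; 278 [ 0.0198 -0.0347] [24 24 26]; 286 [ 0.0145 -0.0313] [58 56 58]; 294 [ 0.0096 -0.0294] [31 30 33]; 302 [ 0.0033 -0.0249] [30 30 33]; 310 [-0.0042 -0.0187] [187 187 185]; 318 [-0.0129 -0.0109] [198 196 194]; 326 [-0.0209 -0.0053] [195 193 192]; 334 [-0.0294  0.0004] [192 191 189]; 342 [-0.0389  0.0071] [93 95 94]; 350 [-0.0388 -0.0018] [127 139 148]; 358 [-0.0422 -0.0047] [159 175 188]; 366 [-0.0463 -0.0067] [159 175 188];
```

{"name": "carry_out", "arguments": {
  "steps": [
    [[-0.003,0,-0.004],0,0.6],
    [[-0.007,0,-0.007],0,0.6],
    [[-0.011,0,-0.01],0,0.6],
    [[-0.015,0,-0.013],0,0.6],
    [[-0.019,0,-0.015],0,0.6],
    [[-0.023,0,-0.016],0,0.6],
    [[-0.023,0,-0.016],0,0.6]
  ]
}}

```text
time: 23.6
tool_pos: [0.4563, -0.0886, 0.0795]
ee_rot: [-3.141, 0.002, 3.028]
wrist_force: [-3.2, 1.3, 1.1]
width: 0.0291
finger_force: 30.0
```

```bash
python3 key.py b4
```

```text
tcp [ 0.4561 -0.0886  0.0793] yaw 3.028
190 [0.0488 0.0543] [79 90 81]; 270 [ 0.0259 -0.0411] [23 24 25]; 278 [ 0.0236 -0.0446] [41 40 43]; 286 [ 0.0205 -0.0459] [55 54 56]; 294 [ 0.0172 -0.0467] [50 50 52]; 302 [-0.0152  0.0134] [153 169 182]; 310 [-0.0195  0.0114] [153 169 182]; 318 [-0.0237  0.0089] [154 169 183]; 326 [-0.0282  0.0073] [153 168 181]; 334 [-0.0327  0.0056] [154 168 183]; 342 [-0.0368  0.0034] [154 170 183]; 350 [-0.0413  0.0018] [154 169 183]; 358 [-0.0455 -0.0002] [154 169 184]; 366 [-0.0499 -0.0019] [153 168 181];
```

The pitch is about 67°. Next I'll turn the tool half round and bring the nose over the lock mouth.

{"name": "carry_out", "arguments": {
  "steps": [
    [[0.01,0,-0.04],0,0.6],
    [[0.01,0,-0.09],1,0.6],
    [[0,0.02,-0.095],2,0.6],
    [[-0.02,0.035,-0.095],3,0.6],
    [[-0.04,0.055,-0.095],4,0.6],
    [[-0.07,0.055,-0.095],5,0.6],
    [[-0.07,0.055,-0.095],6,0.6],
    [[-0.07,0.055,-0.095],7,0.6],
    [[-0.07,0.055,-0.095],8,0.6],
    [[-0.07,0.055,-0.095],9,0.6]
  ]
}}

```text
time: 24.9
tool_pos: [0.533, -0.0419, 0.1742]
ee_rot: [3.136, 0.0, 1.451]
wrist_force: [-0.4, 0.0, -0.5]
width: 0.0288
finger_force: 30.0
```

{"name": "carry_out", "arguments": {
  "steps": [
    [[0,0,0],1,0.6],
    [[0,0,0],2,0.6],
    [[0,0,0],3,0.6],
    [[0,0,0],4,0.6],
    [[0,0,0],5,0.6],
    [[0,0,0],6,0.6],
    [[0,0,0],7,0.6],
    [[0,0,0],8,0.6],
    [[0,0,0],9,0.6],
    [[0,0,0],9,0.6]
  ]
}}

```text
time: 26.15
tool_pos: [0.5325, -0.0419, 0.1741]
ee_rot: [3.142, -0.004, -0.112]
wrist_force: [0.2, 0.1, -0.5]
width: 0.0289
finger_force: 30.0
```

```bash
python3 key.py b5; python3 - <<'E'
from bench import robot
from h import *
from box import box
org,yaw,B=box();k=np.array([*(org+B@[-.0435,0]),.0927])
S=robot.snapshot("scene");W,o=pickle.load(open("b5.pkl","rb"));pickle.dump(S,open("b5s.pkl","wb"))
print("lock px wrist",proj(W,k),"scene",proj(S,k),"tcp scene",proj(S,o["tool_pos"]))
c=proj(S,o["tool_pos"]+[0,0,-.01]).astype(int)
a=cv2.resize(S["image"][c[1]-35:c[1]+35,c[0]-35:c[0]+35],(400,400),interpolation=cv2.INTER_CUBIC)
cv2.imwrite("pics/b5.png",np.hstack([a,cv2.resize(W["image"][100:400,160:460],(400,400))])[:,:,::-1])
E
```

```text
tcp [ 0.5322 -0.0418  0.174 ] yaw -0.111
270 [ 0.029  -0.0423] [23 23 25]; 278 [ 0.026  -0.0439] [31 31 33]; 286 [ 0.0229 -0.0454] [36 35 38]; 294 [ 0.0145 -0.0347] [18 17 19]; yaw -0.11447218 zl 0.10161360221436849 slope 23.730940252075154 n 4063
lock px wrist [314.77093872 261.39478288] scene [271.5045971  218.91932054] tcp scene [273.07340084 192.85462507]
```

View pics/b5.png

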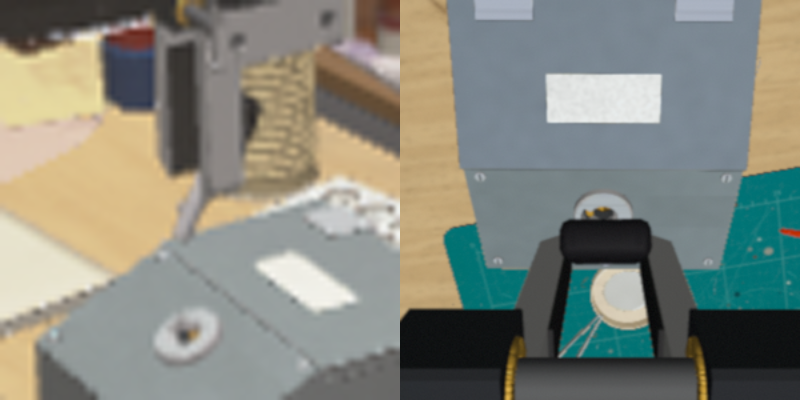

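The scene crop shows the barrel leaning out from under the fingers with its nose at (183,238). The wrist view shows the lock ring ahead, directly below. I'll cast the barrel's pixels onto the tool's mid-plane.

```bash
cat > mid.py <<'E'
from h import *
def onmid(S,o,u,v):  # pixel ray onto the tool's y=0 plane -> tool (x,z)
    R,t=toolpose(o);c=-S["R"].T@S["t"];r=S["R"].T@np.linalg.solve(S["mtx"],[u,v,1.]);n=R[:,1]
    X=c+r*((t-c)@n)/(r@n);return (R.T@(X-t))[[0,2]].round(4)
E
python3 - <<'E'
from mid import *
S=pickle.load(open("b5s.pkl","rb"));W,o=pickle.load(open("b5.pkl","rb"))
c=proj(S,o["tool_pos"]+[0,0,-.01]).astype(int)
px=lambda x,y:(c[0]-35+x/5.714,c[1]-35+y/5.714)
for n,x,y in [("tipL",175,236),("tipR",193,240),("upL",197,190),("upR",212,190),("fingerbottom",222,190)]: print(n,onmid(S,o,*px(x,y)))
print("keyhole crop?",[ (proj(S,[.5234,-.0415,.0927])-c+35)*5.714])
E
```

```text
tipL [-0.0156  0.0257]
tipR [-0.0054  0.0308]
upL [-0.0021  0.0038]
upR [0.0065 0.0062]
fingerbottom [0.0122 0.0077]
keyhole crop? [array([190.93199592, 330.68363363])]
```

{"name": "carry_out", "arguments": {
  "steps": [
    [[0.004,0,0.025],0,0.6],
    [[0.004,0,0.045],0,0.6],
    [[0.004,0,0.051],0,0.6],
    [[0.004,0,0.054],0,0.6],
    [[0.004,0,0.054],0,0.6]
  ]
}}

```text
time: 26.88
tool_pos: [0.5354, -0.0422, 0.1202]
ee_rot: [3.141, -0.001, -0.113]
wrist_force: [0.8, 0.1, -0.0]
width: 0.0289
finger_force: 30.0
```

{"name": "carry_out", "arguments": {
  "steps": [
    [[0,0,0.002],0,0.6],
    [[0,0,0.004],0,0.6],
    [[0,0,0.004],0,0.6]
  ]
}}

```text
time: 27.25
tool_pos: [0.5349, -0.042, 0.1156]
ee_rot: [-3.142, -0.0, -0.114]
wrist_force: [-1.0, 1.2, 1.0]
width: 0.0288
finger_force: 30.0
```

The nose is in the mouth, about 7 mm below the face. Now swinging it upright.

{"name": "carry_out", "arguments": {
  "steps": [
    [[-0.004,0,0.001],0,0.6],
    [[-0.008,0,0],0,0.6],
    [[-0.012,0,-0.001],0,0.6],
    [[-0.016,0,-0.001],0,0.6],
    [[-0.02,0,-0.001],0,0.6],
    [[-0.02,0,-0.001],0,0.6]
  ]
}}

```text
time: 28.0
tool_pos: [0.5141, -0.0398, 0.1159]
ee_rot: [3.141, 0.002, -0.114]
wrist_force: [0.4, -0.0, -0.4]
width: 0.0291
finger_force: 30.0
```

```bash
cat > ang.py <<'E'
# pitch of the barrel from the scene view: bright-steel pixels below the finger, on the tool mid-plane
import sys
from bench import robot
from mid import *
S=robot.snapshot("scene");o=robot.get_obs();pickle.dump((S,o),open(sys.argv[1]+".pkl","wb"));R,t=toolpose(o)
print("tcp",t.round(4))
h=cv2.cvtColor(S["image"],cv2.COLOR_RGB2HSV);g=S["image"]
for z in np.arange(-.004,.03,.004):
    row=[]
    for x in np.arange(-.035,.0351,.0025):
        u,v=proj(S,t+R@[x,0,z]).round().astype(int); row.append("%3d"%g[v,u].mean())
    print("%6.3f"%z," ".join(row))
D=cloud(S);q=(D-t)@R
m=(abs(q[...,1])<.009)&(q[...,2]>.002)&(q[...,2]<.03)&(abs(q[...,0])<.03)
print("depth pts",m.sum(),[tuple(a) for a in q[m][:,[0,2]].round(3)][:40])
E
python3 ang.py c1; python3 key.py c1w
```

```text
tcp [ 0.5144 -0.0398  0.116 ]
-0.004 154 154 154 153 153 153 152 152 152 153 152 152 167 126 123 124 137 138 138 138 138 138 138 146 155 156 156 156 156
 0.000 153 153 153 153 153 153 152 152 151 150 153 149 173 127 127 112 135 138 138 139 138 138 138 133 154 158 158 158 157
 0.004 154 154 154 153 154 154 154 153 153 146 146 162 175 128 128 102 131 134 134 130 136 134 134 165 153 153 153 159 157
 0.008 153 153 153 154 154 154 154 154 151 157 157 174 173 131 131 118 125 125 125 115 127 119 119 141 150 152 140 155 158
 0.012 152 151 151 152 153 152 152 153 155 171 171 171 146 126 126 140 176 195 160 164 190 179 135 149 152 152 152 133 151
 0.016 154 153 153 153 153 153 153 151 169 173 173 165 133 137 120 137 158 169 169 196 202 204 204 163 154 151 151 151 140
 0.020 154 155 153 154 153 152 149 149 173 166 134 152 143 160  95 123 129 138 135 135 194 202 202 201 158 152 152 152 152
 0.024 154 153 152 154 153 152 138 150 168 152 127 127 175 189 119 119  72 116 143 143 184 201 200 200 156 152 152 152 153
 0.028 153 153 152 152 151 152 152 152 146 131 143 143 196 203 173 173 158 138 185 185
[... 1554 characters left out ...]
), np.float64(0.019)), (np.float64(0.021), np.float64(0.021)), (np.float64(0.027), np.float64(0.024))]
tcp [ 0.5146 -0.0399  0.1161] yaw -0.114
190 [0.0558 0.0141] [126 139 150]; 198 [0.0513 0.0142] [124 137 148]; 206 [0.0467 0.0141] [124 137 148]; 214 [0.042  0.0141] [124 137 148]; 222 [0.0367 0.017 ] [120 132 135]; 230 [0.0314 0.0191] [119 131 134]; 238 [0.026  0.0209] [130 131 130]; 246 [0.022  0.0172] [173 181 186]; 254 [0.0162 0.0196] [166 168 166]; 262 [0.0036 0.0414] [52 54 55]; 270 [ 0.0285 -0.0421] [24 23 25]; 278 [ 0.0255 -0.0437] [32 31 34]; 286 [ 0.0225 -0.0454] [37 36 38]; 294 [ 0.0139 -0.0344] [18 17 19]; 302 [-0.0284  0.0459] [120 132 136]; 310 [-0.0367  0.0499] [120 133 135];
```

The key did not rotate: the nose rode out over the ring's low side. A vertical edge is a better stop, and the notebook's front edge (11 mm, fixed) should do. I'll find the notebook.

```bash
python3 - <<'E'
from h import *
from box import box
org,yaw,B=box()
S,o=pickle.load(open("c1.pkl","rb"))
for nm,I in (("scene",S),("top",pickle.load(open("s1.pkl","rb"))["top"]),("scene0",pickle.load(open("s0.pkl","rb"))["scene"])):
    C=cloud(I);q=(C[...,:2]-org)@B
    m=(C[...,2]>.007)&(C[...,2]<.018)&(q[...,1]>.085)&(q[...,1]<.36)&(q[...,0]>-.25)&(q[...,0]<.25)
    m&=cv2.cvtColor(I["image"],cv2.COLOR_RGB2HSV)[...,1]<70
    k,l,s,c=cv2.connectedComponentsWithStats(m.astype(np.uint8)); i=1+np.argmax(s[1:,4]); M=l==i
    r=cv2.minAreaRect(C[M][:,:2].astype(np.float32)*1000);print(nm,s[i],np.round(r[0]),np.round(r[1]),round(r[2],1),cv2.boxPoints(r).round().tolist(),np.median(C[M][:,2]))
    # other tall stuff near
    t=(C[...,2]>.03)&(q[...,1]>.09)&(q[...,1]<.35)&(q[...,0]>-.25)&(q[...,0]<.12);print("tall",t.sum())
E
```

```text
yaw -0.11447218 zl 0.10161360221436849 slope 23.730940252075154 n 4063
scene [ 182  195   77   36 1380] [511. 232.] [214. 158.] 0.6 [[404.0, 310.0], [405.0, 152.0], [619.0, 154.0], [617.0, 312.0]] 0.01133859820180809
tall 912
top [224 185  23  16 117] [784. 142.] [83. 70.] 34.5 [[730.0, 147.0], [770.0, 89.0], [838.0, 136.0], [798.0, 194.0]] 0.010760975466564848
tall 2301
scene0 [ 182  195   62   36 1246] [510. 231.] [211. 162.] 0.1 [[404.0, 312.0], [405.0, 150.0], [616.0, 151.0], [616.0, 313.0]] 0.01143886147087926
tall 0
```

```bash
python3 - <<'E'
from h import *
d=pickle.load(open("s1.pkl","rb"));C=cloud(d["top"]);S=cloud(d["scene"])
for u,v in [(160,165),(183,190),(205,160),(185,140)]: print(C[v,u].round(3))
t=(S[...,2]>.03)&(S[...,2]<.35)&(S[...,0]>.3)&(S[...,0]<.62)&(S[...,1]>.06)&(S[...,1]<.33);print(t.sum(),S[t].min(0) if t.any() else "",S[t].max(0) if t.any() else "")
E
```

```text
[0.681 0.344 0.194]
[0.596 0.225 0.198]
[0.705 0.187 0.235]
[0.769 0.282 0.241]
876 [0.56902111 0.17359392 0.13480373] [0.61996299 0.32896425 0.23898547]
```

{"name": "carry_out", "arguments": {
  "steps": [
    [[0,0,-0.05],0,0.6],
    [[-0.02,0,-0.08],-1,0.6],
    [[-0.04,-0.03,-0.08],-2,0.6],
    [[-0.06,-0.06,-0.08],-3,0.6],
    [[-0.08,-0.09,-0.08],-4,0.6],
    [[-0.1,-0.12,-0.08],-5,0.6],
    [[-0.12,-0.15,-0.08],-6,0.6],
    [[-0.14,-0.18,-0.08],-7,0.6],
    [[-0.157,-0.21,-0.08],-8,0.6],
    [[-0.157,-0.2385,-0.08],-9,0.6]
  ]
}}

```text
time: 29.35
tool_pos: [0.3853, 0.216, 0.1967]
ee_rot: [3.141, -0.0, 1.464]
wrist_force: [0.2, -0.7, -0.2]
width: 0.0289
finger_force: 30.0
```

{"name": "carry_out", "arguments": {
  "steps": [
    [[0,0,0],-1,0.6],
    [[0,0,0],-2,0.6],
    [[0,0,0.01],-3,0.6],
    [[0,0,0.02],-4,0.6],
    [[0,0,0.04],-5,0.6],
    [[0,0,0.06],-6,0.6],
    [[0,0,0.09],-7,0.6],
    [[0,0,0.12],-8,0.6],
    [[0,0,0.145],-9,0.6],
    [[0,0,0.15],-9.65,0.6]
  ]
}}

```text
time: 30.6
tool_pos: [0.3845, 0.2142, 0.044]
ee_rot: [-3.14, -0.004, -3.138]
wrist_force: [-0.0, -0.1, -0.3]
width: 0.0289
finger_force: 30.0
```

{"name": "carry_out", "arguments": {
  "steps": [
    [[0,0,0.006],0,0.6],
    [[0,0,0.01],0,0.6],
    [[-0.003,0,0.012],0,0.6],
    [[-0.006,0,0.012],0,0.6],
    [[-0.009,0,0.012],0,0.6],
    [[-0.009,0,0.012],0,0.6]
  ]
}}

```text
time: 31.35
tool_pos: [0.3952, 0.215, 0.0346]
ee_rot: [3.142, -0.0, 3.141]
wrist_force: [-1.0, -0.3, 0.2]
width: 0.0291
finger_force: 30.0
```

{"name": "carry_out", "arguments": {
  "steps": [
    [[-0.002,0,0.001],0,0.6],
    [[-0.004,0,0.002],0,0.6],
    [[-0.006,0,0.002],0,0.6],
    [[-0.006,0,0.002],0,0.6]
  ]
}}

```text
time: 31.85
tool_pos: [0.4006, 0.2149, 0.0322]
ee_rot: [-3.141, -0.001, 3.141]
wrist_force: [-4.6, 0.0, 1.4]
width: 0.0291
finger_force: 30.0
```

{"name": "carry_out", "arguments": {
  "steps": [
    [[-0.004,0,-0.001],0,0.6],
    [[-0.008,0,-0.002],0,0.6],
    [[-0.012,0,-0.0025],0,0.6],
    [[-0.017,0,-0.003],0,0.6],
    [[-0.022,0,-0.003],0,0.6],
    [[-0.022,0,-0.003],0,0.6]
  ]
}}

```text
time: 32.6
tool_pos: [0.4244, 0.2148, 0.0354]
ee_rot: [-3.141, 0.002, 3.141]
wrist_force: [0.2, 1.0, -0.5]
width: 0.0219
finger_force: 0.0
```

```bash
python3 key.py d1
```

```text
tcp [0.4252 0.215  0.036 ] yaw 3.141
182 [0.0573 0.0358] [165 140 100]; 190 [0.0523 0.0359] [167 142 102]; 198 [0.0472 0.0361] [165 140 100]; 206 [0.0422 0.0356] [168 143 102]; 214 [0.037  0.0358] [169 144 103]; 222 [0.0318 0.0359] [168 144 103]; 230 [0.0266 0.0356] [168 143 101]; 238 [0.0233 0.0278] [95 87 75]; 246 [0.0224 0.0127] [67 66 65]; 254 [0.0215 0.0001] [68 67 66]; 262 [ 0.0233 -0.0191] [44 43 44]; 270 [ 0.0229 -0.0293] [49 48 48]; 278 [ 0.0207 -0.0339] [19 19 21]; 286 [ 0.0213 -0.0447] [14 14 16]; 294 [ 0.0185 -0.0467] [27 27 28]; 302 [ 0.0148 -0.0465] [25 24 26]; 310 [ 0.0105 -0.0455] [29 28 28]; 318 [-0.0303  0.0243] [184 183 168]; 326 [-0.0363  0.0246] [185 184 169]; 334 [-0.0423  0.0247] [185 184 169]; 342 [-0.0482  0.0245] [185 184 169]; 350 [-0.0542  0.0242] [186 185 170]; 358 [-0.0599  0.0235] [187 186 171];
```

The key has slipped out of the fingers but seems to be standing upright on its nose just behind them. I'll check whether it stays there and its sideways extent.

```bash
python3 key.py d2 | tail -1 | cut -c1-900; python3 - <<'E'
from h import *
W,o=pickle.load(open("d2.pkl","rb"));R,t=toolpose(o);P=(cloud(W)-t)@R
for v in (262,278,294,302,310):
    m=(P[v][:,2]<.0)&(P[v][:,2]>-.06)&(P[v][:,0]<.04)&(abs(P[v][:,1])<.03)
    q=P[v][m];print(v,q[:,1].min().round(4),q[:,1].max().round(4),len(q))
m=(P[...,2]>-.05)&(P[...,2]<-.042)&(abs(P[...,1])<.025)&(P[...,0]>-.02)&(P[...,0]<.04);m[330:]=0;q=P[m];print("top face x",np.percentile(q[:,0],[2,98]),"y",np.percentile(q[:,1],[2,98]))
E
```

```text
182 [0.0565 0.0364] [165 140 100]; 190 [0.0516 0.0361] [167 142 102]; 198 [0.0465 0.0362] [167 142 102]; 206 [0.0415 0.0361] [167 142 101]; 214 [0.0363 0.0362] [169 145 104]; 222 [0.031  0.0363] [168 143 102]; 230 [0.0257 0.0363] [168 142 101]; 238 [0.0232 0.0256] [75 72 68]; 246 [0.0209 0.0155] [79 75 69]; 254 [0.0189 0.0061] [121 120 115]; 262 [ 0.0235 -0.0214] [44 43 42]; 270 [ 0.0225 -0.0299] [10 10 12]; 278 [ 0.0211 -0.0366] [14 14 15]; 286 [ 0.0203 -0.0438] [22 21 23]; 294 [ 0.0169 -0.0446] [28 27 29]; 302 [ 0.0132 -0.0445] [21 20 22]; 310 [-0.0255  0.0248] [185 183 168]; 318 [-0.0314  0.0249] [184 183 168]; 326 [-0.0373  0.025 ] [185 184 169]; 334 [-0.0433  0.025 ] [185 184 169]; 342 [-0.0494  0.025 ] [184 184 169]; 350 [-0.0554  0.0248] [186 185 170]; 
262 -0.0211 0.0079 61
278 -0.024 0.0167 85
294 -0.0247 0.0206 95
302 -0.023 0.021 91
310 -0.0227 0.0208 64
top face x [0.00608273 0.0225726 ] y [-0.02203591  0.01920677]
```

Still upright. I'll open, step back around it and close.

{"name": "carry_out", "arguments": {
  "steps": [
    [[0,0,0],0,0.05],
    [[0,0,0],0,0.05],
    [[0.004,0,-0.002],0,0.05],
    [[0.011,0,-0.005],0,0.05],
    [[0.016,0,-0.006],0,0.3],
    [[0.016,0,-0.006],0,0.6],
    [[0.016,0,-0.006],0,0.6],
    [[0.016,0,-0.006],0,0.6]
  ]
}}

```text
time: 33.7
tool_pos: [0.4072, 0.2149, 0.0414]
ee_rot: [-3.141, -0.0, 3.141]
wrist_force: [0.2, -0.3, -0.3]
width: 0.019
finger_force: 0.0
```

```bash
python3 key.py d3 | tail -1 | cut -c1-1100
```

```text
182 [0.0557 0.0413] [166 141 101]; 190 [0.0506 0.0414] [168 144 105]; 198 [0.0455 0.0413] [170 147 106]; 206 [0.0403 0.0411] [165 141 101]; 214 [0.0349 0.0413] [167 143 103]; 222 [0.0295 0.0415] [166 141 100]; 230 [0.0241 0.0416] [169 144 103]; 238 [0.0186 0.0415] [170 145 104]; 246 [0.013  0.0414] [170 144 103]; 254 [0.0072 0.0418] [169 143 102]; 262 [0.0016 0.0415] [172 148 107]; 270 [-0.004  0.041] [123 108  83]; 278 [-0.0054  0.0295] [185 176 151]; 286 [-0.011   0.0294] [185 180 161]; 294 [-0.0167  0.0294] [184 183 168]; 302 [-0.0226  0.0297] [184 182 167]; 310 [-0.0286  0.0299] [184 182 167]; 318 [-0.0344  0.0297] [184 183 167]; 326 [-0.0403  0.0293] [184 183 168]; 334 [-0.0467  0.0298] [184 183 169]; 342 [-0.0528  0.0295] [185 184 169]; 350 [-0.0591  0.0296] [186 185 170];
```

{"name": "carry_out", "arguments": {
  "steps": [
    [[0.02,0,-0.04],0,0],
    [[0.02,0,-0.1],0,0],
    [[0.02,0,-0.13],0,0],
    [[0.02,0,-0.13],0,0]
  ]
}}

```text
time: 34.25
tool_pos: [0.389, 0.2156, 0.1744]
ee_rot: [3.139, 0.006, 3.141]
wrist_force: [0.2, 0.4, -0.2]
width: 0.0468
finger_force: 0.0
```

```bash
cat > find.py <<'E'
import sys
from bench import robot
from h import *
W=robot.snapshot("wrist");S=robot.snapshot("scene");o=robot.get_obs();pickle.dump((W,S,o),open(sys.argv[1]+".pkl","wb"))
print("tcp",o["tool_pos"].round(4),o["ee_rot"].round(3))
for n,I in(("wrist",W),("scene",S)):
    C=cloud(I);h=cv2.cvtColor(I["image"],cv2.COLOR_RGB2HSV)
    m=(h[...,2]<80)&(C[...,2]>.002)&(C[...,2]<.1)&(C[...,0]>.25)&(C[...,0]<.6)&(C[...,1]>.08)&(C[...,1]<.4)
    k,l,s,c=cv2.connectedComponentsWithStats(m.astype(np.uint8))
    for i in range(1,k):
        if s[i,4]>25:
            Q=C[l==i];r=cv2.minAreaRect(Q[:,:2].astype(np.float32)*1000);print(n,s[i],np.round(r[0]),np.round(r[1]),round(r[2]),"z",Q[:,2].min().round(3),Q[:,2].max().round(3))
    st=(h[...,1]<40)&(h[...,2]>90)&(C[...,2]>.004)&(C[...,2]<.03)&(C[...,0]>.3)&(C[...,0]<.46)&(C[...,1]>.1)&(C[...,1]<.33)
    k,l,s,c=cv2.connectedComponentsWithStats(st.astype(np.uint8))
    for i in range(1,k):
        if s[i,4]>25:
            Q=C[l==i];r=cv2.minAreaRect(Q[:,:2].astype(np.float32)*1000);print(" light",n,s[i],np.round(r[0]),np.round(r[1]),round(r[2]),"z",Q[:,2].min().round(3),Q[:,2].max().round(3))
E
python3 find.py e1
```

```text
tcp [0.3868 0.2148 0.1703] [-3.141e+00 -1.000e-03  3.141e+00]
wrist [220 193  42  40 872] [377. 141.] [28. 34.] 37 z 0.004 0.016
wrist [472 216  16  56 389] [410. 387.] [56.  9.] 5 z 0.003 0.024
 light wrist [355 147  16  14 147] [318. 264.] [14. 13.] 72 z 0.007 0.012
 light wrist [250 174  40  34 455] [356. 173.] [15. 44.] 34 z 0.005 0.014
 light wrist [ 264  247  131   42 4772] [436. 232.] [ 47. 139.] 0 z 0.009 0.015
scene [192 233  13   7  70] [375. 136.] [33. 36.] 30 z 0.004 0.017
 light scene [184 209  35  22 360] [432. 226.] [146.  55.] 90 z 0.004 0.017
 light scene [179 233  15   4  37] [351. 170.] [14. 44.] 31 z 0.005 0.015
```

The key is flat: head at (0.377,0.141), barrel mid (0.356,0.173). I need to know which face is up and where the lug is.

```bash
python3 - <<'E'
from h import *
W,S,o=pickle.load(open("e1.pkl","rb"));C=cloud(W);h=cv2.cvtColor(W["image"],cv2.COLOR_RGB2HSV)
st=(h[...,1]<45)&(h[...,2]>90)&(C[...,2]>.003)&(C[...,2]<.03)
k,l,s,c=cv2.connectedComponentsWithStats(st.astype(np.uint8));i=l[190,270]
i=np.argmin([abs(c[j]-[270,191]).sum() if s[j,4]>100 else 1e9 for j in range(k)]);Q=C[l==i][:,:2]
hd=(h[...,2]<80)&(C[...,2]>.003)&(C[...,2]<.02)&(np.hypot(C[...,0]-.377,C[...,1]-.141)<.03);H=C[hd][:,:2]
vx,vy,x0,y0=cv2.fitLine(Q.astype(np.float32),cv2.DIST_HUBER,0,.001,.001).ravel();d=np.array([vx,vy]);d*=np.sign(d@(Q.mean(0)-H.mean(0)))
n=np.array([-d[1],d[0]]);a=(Q-H.mean(0))@d;b=(Q-[x0,y0])@n
print("dir",np.arctan2(d[1],d[0]),"along",a.min(),a.max(),"left extreme",b.max(),"at",a[b.argmax()],"right",b.min(),"at",a[b.argmin()])
hh=(H-H.mean(0))@d;hn=(H-[x0,y0])@n;print("head along",np.percentile(hh,[1,99]),"lat",np.percentile(hn,[1,99]),H.mean(0))
X=(C[...,:2]-H.mean(0));m=(abs(X@d)<.02)&(abs(X@n)<.014)&(C[...,2]>.009);print("head pixels mean rgb & frac grey",W["image"][m].mean(0),((h[m][:,2]>90)).mean())
z=C[l==i][:,2];print("barrel z near head/nose",np.median(z[a<np.percentile(a,25)]),np.median(z[a>np.percentile(a,75)]))
E
```

```text
dir 2.1897054 along 0.01549601626683476 0.05988054133090364 left extreme 0.006491367811373777 at 0.016245302896702944 right -0.009944543865953259 at 0.044807172445986136
head along [-0.01742298  0.01583807] lat [-0.0147672   0.01302829] [0.37678509 0.14132295]
head pixels mean rgb & frac grey [55.64879429 55.89896268 54.72154116] 0.013336925771251515
barrel z near head/nose 0.011138110106307554 0.010150439423991934
```

The key is flat but flipped, with the lug on its right. I'll pick it again with tool +x along the key, get the deep grip at the box's front edge, and push it much steeper this time.

{"name": "carry_out", "arguments": {
  "steps": [
    [[0.007,-0.02,0.01],1,0.22],
    [[0.014,-0.05,0.03],2,0.22],
    [[0.014,-0.068,0.06],3,0.22],
    [[0.014,-0.068,0.1],4,0.22],
    [[0.014,-0.068,0.13],5,0.22],
    [[0.014,-0.068,0.155],5.45,0.22],
    [[0.014,-0.068,0.167],5.45,0.22],
    [[0.014,-0.068,0.167],5.45,0.6],
    [[0.014,-0.068,0.167],5.45,0.6],
    [[0.014,-0.068,0.167],5.45,0.6]
  ]
}}

```text
time: 35.6
tool_pos: [0.3737, 0.1471, 0.0052]
ee_rot: [3.14, 0.001, 2.19]
wrist_force: [0.4, -0.9, 0.2]
width: 0.0297
finger_force: 30.0
```

{"name": "carry_out", "arguments": {
  "steps": [
    [[0,0,-0.05],0,0.6],
    [[-0.03,0,-0.1],-0.8,0.6],
    [[-0.08,-0.01,-0.12],-1.8,0.6],
    [[-0.13,-0.03,-0.12],-2.8,0.6],
    [[-0.18,-0.04,-0.12],-3.8,0.6],
    [[-0.225,-0.05,-0.12],-4.8,0.6],
    [[-0.225,-0.05,-0.1],-4.8,0.6],
    [[-0.225,-0.05,-0.08],-4.8,0.6],
    [[-0.225,-0.05,-0.07],-4.8,0.6],
    [[-0.225,-0.05,-0.07],-4.8,0.6]
  ]
}}

```text
time: 36.85
tool_pos: [0.4631, -0.0652, 0.0748]
ee_rot: [-3.141, 0.0, 3.028]
wrist_force: [0.5, 0.2, -0.6]
width: 0.0297
finger_force: 30.0
```

{"name": "carry_out", "arguments": {
  "steps": [
    [[0,0,0.004],0,0.6],
    [[0,0,0.008],0,0.6],
    [[0,0,0.012],0,0.6],
    [[0,0,0.016],0,0.6],
    [[0,0,0.02],0,0.6],
    [[0,0,0.023],0,0.6],
    [[0,0,0.023],0,0.6]
  ]
}}

```text
time: 37.72
tool_pos: [0.4652, -0.0655, 0.0642]
ee_rot: [-3.14, 0.007, 3.029]
wrist_force: [-23.3, 5.5, 51.8]
width: 0.0297
finger_force: 56.2
```

```bash
python3 key.py f1 | cut -c1-1500
```

```text
tcp [ 0.4652 -0.0655  0.0642] yaw 3.029
174 [0.0594 0.0592] [247 243 231]; 182 [0.054  0.0588] [238 240 237]; 190 [0.0485 0.0584] [234 235 231]; 198 [0.0509 0.003 ] [208 214 217]; 206 [0.0468 0.0015] [207 212 215]; 214 [ 0.0428 -0.0001] [208 214 217]; 222 [ 0.0386 -0.0009] [209 215 219]; 230 [ 0.0345 -0.002 ] [207 212 215]; 238 [ 0.0303 -0.0031] [207 211 215]; 246 [ 0.0263 -0.0046] [204 209 214]; 254 [ 0.0222 -0.0057] [204 209 213]; 262 [ 0.0181 -0.0068] [203 208 212]; 270 [ 0.0146 -0.0097] [211 215 219]; 278 [ 0.0106 -0.0111] [33 32 34]; 286 [ 0.0068 -0.0129] [60 59 62]; 294 [ 0.0027 -0.0139] [64 63 65]; 302 [-0.0013 -0.0151] [66 65 67]; 310 [-0.0054 -0.0162] [67 65 68]; 318 [-0.0098 -0.0166] [61 65 71]; 326 [-0.018  -0.0104] [76 84 91]; 334 [-0.0176 -0.0195] [30 30 33]; 342 [-0.028  -0.0103] [125 137 148]; 350 [-0.0319 -0.0122] [154 169 183]; 358 [-0.0361 -0.0135] [152 167 181]; 366 [-0.04   -0.0152] [151 167 180];
```

The force came from a finger on the edge, so I'm backing off. The key is now pitched 15.5° in a better grip. I'll turn round to push it at the front wall.

{"name": "carry_out", "arguments": {
  "steps": [
    [[0.01,0,-0.03],0,0.6],
    [[0.04,0,-0.06],1,0.6],
    [[0.055,0,-0.06],2,0.6],
    [[0.055,0,-0.06],3,0.6],
    [[0.055,0,-0.06],4,0.6],
    [[0.055,0,-0.06],5,0.6],
    [[0.055,0,-0.06],6,0.6],
    [[0.055,0,-0.06],7,0.6],
    [[0.055,0,-0.06],8,0.6],
    [[0.055,0,-0.06],9,0.6]
  ]
}}

```text
time: 39.02
tool_pos: [0.4088, -0.0589, 0.1122]
ee_rot: [3.14, 0.0, 1.452]
wrist_force: [-0.7, -0.2, -0.4]
width: 0.0294
finger_force: 30.0
```

{"name": "carry_out", "arguments": {
  "steps": [
    [[0,0,0],1,0.6],
    [[0,0,0],2,0.6],
    [[0,0,0],3,0.6],
    [[0,0,0],4,0.6],
    [[0,0,0],5,0.6],
    [[0,0,0],6,0.6],
    [[0,0,0.01],7,0.6],
    [[0,0,0.03],8,0.6],
    [[0,0,0.05],9,0.6],
    [[0,0,0.067],9,0.6]
  ]
}}

```text
time: 40.28
tool_pos: [0.4088, -0.0589, 0.0444]
ee_rot: [3.141, -0.001, -0.114]
wrist_force: [-0.1, 0.8, -0.3]
width: 0.0297
finger_force: 30.0
```

{"name": "carry_out", "arguments": {
  "steps": [
    [[0.004,0,0],0,0.6],
    [[0.009,0,0],0,0.6],
    [[0.009,0,0],0,0.6]
  ]
}}

```text
time: 40.65
tool_pos: [0.4172, -0.06, 0.0451]
ee_rot: [3.141, 0.001, -0.113]
wrist_force: [-4.1, 0.5, 1.6]
width: 0.0297
finger_force: 30.0
```

{"name": "carry_out", "arguments": {
  "steps": [
    [[0.002,0,-0.003],0,0.6],
    [[0.004,0,-0.007],0,0.6],
    [[0.007,0,-0.013],0,0.6],
    [[0.01,0,-0.018],0,0.6],
    [[0.014,0,-0.023],0,0.6],
    [[0.019,0,-0.028],0,0.6],
    [[0.025,0,-0.033],0,0.6],
    [[0.031,0,-0.037],0,0.6],
    [[0.037,0,-0.039],0,0.6],
    [[0.037,0,-0.039],0,0.6]
  ]
}}

```text
time: 41.9
tool_pos: [0.4541, -0.0641, 0.084]
ee_rot: [-3.141, 0.0, -0.114]
wrist_force: [-5.9, 0.0, 1.8]
width: 0.0295
finger_force: 30.0
```

```bash
python3 key.py g1 | cut -c1-1600
```

```text
tcp [ 0.454  -0.0642  0.0839] yaw -0.114
190 [0.0577 0.0008] [135 149 152]; 198 [0.0532 0.0026] [138 152 155]; 206 [0.0486 0.0048] [137 150 154]; 214 [0.0437 0.0073] [138 152 156]; 222 [0.0386 0.0095] [138 152 155]; 230 [0.0334 0.0119] [139 152 155]; 238 [0.028  0.0145] [139 152 155]; 246 [0.0225 0.0166] [137 151 154]; 254 [0.0138 0.0282] [139 137 136]; 262 [0.0106 0.0217] [138 137 135]; 270 [0.0075 0.0159] [140 139 137]; 278 [0.0044 0.0105] [141 140 139]; 286 [0.0025 0.0027] [114 113 112]; 294 [-0.     -0.0028] [18 18 19]; 302 [-0.0022 -0.0084] [20 20 22]; 310 [-0.0048 -0.0129] [21 21 23]; 318 [-0.0069 -0.0177] [21 21 23]; 326 [-0.01   -0.0205] [50 49 51]; 334 [-0.0159 -0.0184] [26 26 28]; 342 [-0.0136 -0.0299] [31 30 33]; 350 [-0.0172 -0.0313] [34 33 36];
```

Pitch is now about 63°, which already lines up with the lock axis; only the lug is half a turn off. The nose can go 11 mm into the hole before the lug reaches the face. So I'll seat it there and roll the key 180° in the hole, which brings the lug to the notch.

{"name": "carry_out", "arguments": {
  "steps": [
    [[-0.006,0,-0.04],0,0.6],
    [[0,-0.015,-0.085],0,0.6],
    [[0.02,-0.03,-0.085],0,0.6],
    [[0.045,-0.03,-0.075],0,0.6],
    [[0.045,-0.03,-0.058],0,0.6],
    [[0.045,-0.03,-0.058],0,0.6],
    [[0.048,-0.03,-0.052],0,0.6],
    [[0.051,-0.03,-0.046],0,0.6],
    [[0.052,-0.03,-0.042],0,0.6],
    [[0.052,-0.03,-0.042],0,0.6]
  ]
}}

```text
time: 43.2
tool_pos: [0.5092, -0.0396, 0.125]
ee_rot: [-3.14, 0.0, -0.113]
wrist_force: [0.7, 4.0, -2.6]
width: 0.0291
finger_force: 30.0
```

```bash
python3 key.py g2 | cut -c1-1600; python3 - <<'E'
from h import *
W,o=pickle.load(open("g2.pkl","rb"));R,t=toolpose(o);print("keyhole in tool",(R.T@(np.array([.5234,-.0417,.0927])-t)).round(4),o["wrist_force"].round(1))
E
```

```text
tcp [ 0.5093 -0.0396  0.1251] yaw -0.113
182 [0.0596 0.0231] [128 141 153]; 190 [0.0548 0.0236] [127 140 152]; 198 [0.0502 0.0229] [127 140 152]; 206 [0.0453 0.0232] [118 128 134]; 214 [0.0397 0.0274] [122 134 137]; 222 [0.0343 0.0291] [123 136 138]; 230 [0.0297 0.0268] [158 163 167]; 238 [0.0244 0.0274] [179 188 192]; 246 [0.0176 0.0329] [130 129 128]; 254 [0.0142 0.0264] [132 131 130]; 262 [0.0109 0.0205] [131 130 128]; 270 [0.0077 0.0149] [132 131 130]; 278 [0.0048 0.0091] [133 132 130]; 286 [0.0026 0.0022] [109 108 108]; 294 [ 0.     -0.0031] [15 14 15]; 302 [-0.0025 -0.008 ] [18 18 20]; 310 [-0.005  -0.0127] [19 18 20]; 318 [-0.0075 -0.0168] [19 19 21]; 326 [-0.0104 -0.0201] [43 42 44]; 334 [-0.0161 -0.0184] [22 22 24]; 342 [-0.0142 -0.029 ] [20 19 21]; 350 [-0.0177 -0.0307] [36 35 37]; 358 [-0.0251 -0.0266] [64 87 81]; 
keyhole in tool [0.0143 0.0006 0.0324] [ 1.3  3.8 -2. ]
```

The nose is about 10 mm in the hole. Now I'll roll the key half a turn, keeping the head over the lock axis.

{"name": "carry_out", "arguments": {
  "steps": [
    [[0.003,-0.001,-0.001],-1,0.6],
    [[0.005,-0.004,-0.001],-2,0.6],
    [[0.004,-0.0055,-0.001],-3,0.6],
    [[0.003,-0.007,-0.001],-4,0.6],
    [[0.002,-0.008,-0.001],-5,0.6],
    [[0.001,-0.009,-0.001],-6,0.6],
    [[-0.001,-0.0095,-0.001],-7,0.6],
    [[-0.002,-0.01,-0.001],-8,0.6],
    [[-0.0035,-0.01,-0.001],-9,0.6]
  ]
}}

```text
time: 44.38
tool_pos: [0.5078, -0.0315, 0.1277]
ee_rot: [3.138, 0.003, 1.462]
wrist_force: [-0.2, -0.0, 0.2]
width: 0.0191
finger_force: 0.0
```

The key has slipped out of the fingers. I'll check whether it still stands in the hole.

```bash
python3 - <<'E'
from bench import robot
from h import *
from box import box
org,yaw,B=box()
W=robot.snapshot("wrist");S=robot.snapshot("scene");o=robot.get_obs();pickle.dump((W,S,o),open("h1.pkl","wb"));R,t=toolpose(o)
for n,I in(("wrist",W),("scene",S)):
    C=cloud(I);h=cv2.cvtColor(I["image"],cv2.COLOR_RGB2HSV);q=(C[...,:2]-org)@B
    m=(h[...,2]<70)&(C[...,2]>.0)&(C[...,2]<.2)&(q[...,0]>-.2)&(q[...,0]<.05)&(abs(q[...,1])<.14)
    k,l,s,c=cv2.connectedComponentsWithStats(m.astype(np.uint8))
    for i in range(1,k):
        if s[i,4]>40: M=l==i;print(n,s[i],"box",np.percentile(q[M],[5,50,95],axis=0).round(3).tolist(),"z",np.percentile(C[M][:,2],[5,50,95]).round(3),"tool",((C[M]-t)@R).mean(0).round(3))
E
```

```text
yaw -0.11447218 zl 0.10161360221436849 slope 23.730940252075154 n 4063
wrist [ 283  278   34   90 1179] box [[-0.07, -0.012], [-0.069, 0.005], [-0.061, 0.016]] z [0.124 0.145 0.198] tool [-0.005 -0.007 -0.027]
wrist [332 278  14  90 638] box [[-0.05, 0.006], [-0.049, 0.016], [-0.048, 0.018]] z [0.143 0.179 0.198] tool [ 0.005  0.012 -0.049]
wrist [203 310  10  22  83] box [[-0.159, -0.078], [-0.155, -0.07], [-0.152, -0.06]] z [0.023 0.025 0.027] tool [-0.078 -0.094  0.102]
scene [261 209   7  12  56] box [[-0.093, -0.036], [-0.084, -0.026], [-0.073, -0.017]] z [0.112 0.131 0.144] tool [-0.035 -0.023 -0.003]
```

The scene view shows the head still up in the hole at box (-0.08,-0.02), leaning front-right. I'll rise clear, open, straddle it and regrip.

{"name": "carry_out", "arguments": {
  "steps": [
    [[0,0,-0.05],0,0.6],
    [[-0.01,-0.006,-0.052],0,-0.3],
    [[-0.029,-0.019,-0.052],0,-0.3],
    [[-0.029,-0.019,-0.03],0,-0.3],
    [[-0.029,-0.019,0],0,-0.3],
    [[-0.029,-0.019,0.008],0,-0.3],
    [[-0.029,-0.019,0.008],0,0.9],
    [[-0.029,-0.019,0.008],0,0.9],
    [[-0.029,-0.019,0.008],0,0.9],
    [[-0.029,-0.019,0.008],0,0.9]
  ]
}}

```text
time: 45.72
tool_pos: [0.4859, -0.0575, 0.1198]
ee_rot: [3.138, 0.002, 1.457]
wrist_force: [2.4, -5.1, 6.0]
width: 0.0249
finger_force: 27.0
```

```bash
python3 key.py h2 | cut -c1-1500; python3 - <<'E'
from h import *
from box import box
org,yaw,B=box();W,o=pickle.load(open("h2.pkl","rb"));R,t=toolpose(o);C=cloud(W);q=(C[...,:2]-org)@B
h=cv2.cvtColor(W["image"],cv2.COLOR_RGB2HSV)
m=(h[...,1]<40)&(h[...,2]>90)&(C[...,2]>.093)&(C[...,2]<.16)&(q[...,0]<-.03)&(q[...,0]>-.11)&(abs(q[...,1])<.06);m[345:]=0
print(o["width"],o["finger_force"],m.sum(),((C[m]-t)@R).round(3)[::max(1,m.sum()//12)].tolist())
E
```

```text
tcp [ 0.4869 -0.0586  0.1206] yaw 1.456
182 [0.0567 0.0488] [131 144 152]; 190 [0.0515 0.0488] [131 144 152]; 198 [0.0461 0.0488] [132 145 154]; 206 [0.0407 0.0489] [131 145 153]; 214 [0.0353 0.0488] [132 145 153]; 222 [0.0298 0.0486] [132 145 153]; 230 [0.0242 0.0489] [131 144 152]; 238 [0.0185 0.0488] [132 145 153]; 246 [0.0128 0.0488] [132 145 153]; 254 [0.0071 0.0484] [132 145 153]; 262 [0.0124 0.0152] [71 77 82]; 270 [ 0.0172 -0.0118] [27 27 29]; 278 [ 0.0144 -0.016 ] [20 19 21]; 286 [ 0.0117 -0.0201] [21 21 23]; 294 [ 0.0067 -0.0186] [29 28 30]; 302 [-0.0008 -0.012 ] [23 23 25]; 310 [-0.0054 -0.0122] [27 27 29]; 318 [-0.0249  0.0157] [81 87 93]; 326 [-0.0491  0.049 ] [140 153 162]; 334 [-0.0559  0.0492] [130 149 155]; 
yaw -0.11447218 zl 0.10161360221436849 slope 23.730940252075154 n 4063
0.02398260341649046 26.887059251093888 1989 [[0.079, 0.046, 0.028], [0.036, 0.042, 0.024], [0.03, 0.037, 0.026], [0.026, 0.04, 0.026], [0.024, 0.046, 0.023], [0.02, 0.04, 0.026], [0.018, 0.041, 0.024], [0.018, 0.024, 0.015], [0.012, 0.031, 0.027], [0.009, 0.035, 0.026], [0.01, -0.015, 0.001], [0.002, 0.011, -0.0], [-0.007, 0.012, -0.029]]
```

The key is still in the hole but gripped askew. I'll draw the head over the lock axis to straighten it.

{"name": "carry_out", "arguments": {
  "steps": [
    [[0.007,0.005,-0.003],0,0.9],
    [[0.014,0.01,-0.006],0,0.9],
    [[0.02,0.015,-0.008],0,0.9],
    [[0.02,0.015,-0.008],0,0.9]
  ]
}}

```text
time: 46.28
tool_pos: [0.5072, -0.0409, 0.1316]
ee_rot: [3.126, 0.004, 1.456]
wrist_force: [4.1, -4.8, 8.6]
width: 0.0166
finger_force: 30.1
```

```bash
python3 - <<'E'
from bench import robot
from h import *
W=robot.snapshot("wrist");o=robot.get_obs();R,t=toolpose(o);P=(cloud(W)-t)@R;print(t.round(4),o["width"],o["finger_force"],"hole",(R.T@(np.array([.5234,-.0417,.0927])-t)).round(4))
pickle.dump((W,o),open("h3.pkl","wb"))
h=cv2.cvtColor(W["image"],cv2.COLOR_RGB2HSV)
m=(abs(P[...,0])<.04)&(abs(P[...,1])<.035)&(P[...,2]>-.045)&(P[...,2]<.034);m[345:]=0
for nm,k in(("black",m&(h[...,2]<60)),("steel",m&(h[...,1]<30)&(h[...,2]>100)&(P[...,2]<.02))):
    q=P[k];print(nm,len(q))
    for z in np.arange(-.045,.034,.008):
        s=q[(q[:,2]>=z)&(q[:,2]<z+.008)]
        if len(s)>4: print("  z%.3f n%d x %s y %s"%(z,len(s),np.percentile(s[:,0],[5,95]).round(3),np.percentile(s[:,1],[5,95]).round(3)))
E
```

```text
[ 0.5071 -0.0409  0.1315] 0.016794900998677753 30.06713166832924 hole [0.0013 0.0157 0.0391]
black 2327
  z-0.045 n114 x [-0.004  0.008] y [-0.008  0.011]
  z-0.037 n97 x [-0.004  0.008] y [-0.008  0.011]
  z-0.029 n110 x [-0.004  0.012] y [-0.008  0.011]
  z-0.021 n1300 x [-0.011  0.015] y [-0.007  0.005]
  z-0.013 n400 x [-0.008  0.016] y [-0.003  0.009]
  z-0.005 n186 x [-0.004  0.017] y [-0.001  0.011]
  z0.003 n118 x [0.012 0.017] y [0.002 0.012]
steel 54
  z-0.029 n7 x [0.009 0.009] y [-0.019  0.021]
  z-0.021 n7 x [0.009 0.009] y [-0.019  0.009]
  z-0.013 n17 x [0.008 0.009] y [-0.019  0.02 ]
  z-0.005 n8 x [0.009 0.009] y [-0.013  0.015]
  z0.003 n5 x [0.016 0.017] y [-0.     0.003]
  z0.011 n8 x [0.003 0.017] y [0.002 0.015]
```

The key is now held across its flat faces, so the lug points either right or left. I'll check the wrist depth beside the barrel for it.

```bash
python3 - <<'E'
from bench import robot
from h import *
from box import box
org,yaw,B=box();W,o=pickle.load(open("h3.pkl","rb"));S=robot.snapshot("scene")
c24,s24=np.cos(np.radians(24)),np.sin(np.radians(24));K=np.array([-.0435,0,.0927])
for n,I in(("wrist",W),("scene",S)):
    C=cloud(I);q=np.concatenate([(C[...,:2]-org)@B,C[...,2:]],-1)-K
    out=-q[...,0]*s24+q[...,2]*c24; up=q[...,0]*c24+q[...,2]*s24; y=q[...,1]  # lock axes
    m=(out>.002)&(out<.03)&(abs(up)<.012)&(abs(y)<.016)
    print(n,m.sum());P=np.stack([out,up,y],-1)[m]
    for p in sorted(P[:,[2,0,1]].round(4).tolist())[::max(1,m.sum()//28)]: print(p,end=" ")
    for side in(1,-1):
        X=[]
        for d in (.003,.006,.009):
            b=K+[-s24*d,0,c24*d]+np.array([0,side*.0095,0]);w=np.array([*(org+B@b[:2]),b[2]]);u,v=proj(I,w).round().astype(int);X.append((int(u),int(v),I["image"][v,u].tolist(),round(float(C[v,u]@[0,0,1]),3),"exp",round(b[2],3)))
        print("\n",side,X)
E
```

```text
yaw -0.11447218 zl 0.10161360221436849 slope 23.730940252075154 n 4063
wrist 111
[-0.0017, 0.002, 0.0089] [0.0008, 0.0094, 0.0044] [0.0017, 0.004, 0.0039] [0.0021, 0.0021, 0.0109] [0.0024, 0.0118, 0.0052] [0.0029, 0.0112, 0.005] [0.003, 0.0076, 0.0044] [0.0034, 0.0129, 0.0049] [0.0036, 0.0074, 0.0043] [0.0039, 0.0245, 0.0084] [0.0042, 0.0072, 0.0043] [0.0043, 0.0222, 0.0075] [0.0046, 0.0085, 0.004] [0.0046, 0.0145, 0.0048] [0.0049, 0.0075, 0.0037] [0.0051, 0.0226, 0.0077] [0.0052, 0.0065, 0.0033] [0.0053, 0.011, 0.0035] [0.0055, 0.0076, 0.003] [0.0057, 0.006, 0.0031] [0.006, 0.0109, 0.0035] [0.0065, 0.0295, 0.0095] [0.0066, 0.0093, 0.0022] [0.0068, 0.0075, 0.0022] [0.007, 0.0065, 0.0012] [0.0071, 0.0066, 0.0019] [0.0074, 0.0032, 0.0014] [0.0076, 0.0042, 0.0004] [0.0077, 0.005, -0.0007] [0.0078, 0.003, -0.0008] [0.0079, 0.0284, 0.0091] [0.0087, 0.0288, 0.0092] [0.0113, 0.0292, 0.0093] [0.0128, 0.0282, 0.0089] [0.0146, 0.002, -0.012] [0.0154, 0.0279, 0.0063] [0.0156, 0.03, 0.0077] 
 1 [(334, 253, [96, 98, 99], 0.092, 'exp', np.float64(0.095)), (333, 254, [80, 78, 78], 0.092, 'exp', np.
[... 911 characters left out ...]
0.0137, -0.0022] [0.0009, 0.0288, -0.0057] [0.0022, 0.0037, -0.0062] [0.0027, 0.0194, -0.0055] [0.003, 0.0243, -0.0065] [0.0033, 0.0042, 0.0023] [0.0046, 0.0061, 0.0041] [0.0058, 0.0067, -0.0024] [0.0062, 0.0033, 0.0112] [0.0065, 0.0024, 0.0072] [0.0071, 0.0109, -0.0032] [0.0072, 0.0042, -0.0101] [0.009, 0.0033, 0.0093] 
 1 [(269, 217, [125, 122, 121], 0.098, 'exp', np.float64(0.095)), (269, 216, [123, 120, 119], 0.104, 'exp', np.float64(0.098)), (269, 215, [97, 94, 92], 0.11, 'exp', np.float64(0.101))]

 -1 [(273, 220, [200, 203, 203], 0.091, 'exp', np.float64(0.095)), (272, 219, [159, 146, 124], 0.087, 'exp', np.float64(0.098)), (272, 218, [141, 133, 124], 0.095, 'exp', np.float64(0.101))]
```

The head front is 28 mm off the face on both sides, so the nose is 16 mm deep. That means the lug is already inside the notch, and so on the correct side. Pressing it fully home.

{"name": "carry_out", "arguments": {
  "steps": [
    [[-0.001,0.001,0.003],0,0.9],
    [[-0.001,0.0025,0.006],0,0.9],
    [[-0.001,0.004,0.009],0,0.9],
    [[-0.001,0.005,0.012],0,0.9],
    [[-0.001,0.005,0.012],0,0.9]
  ]
}}

```text
time: 47.0
tool_pos: [0.5118, -0.0428, 0.1251]
ee_rot: [3.124, 0.005, 1.456]
wrist_force: [-5.8, -2.4, 29.0]
width: 0.0163
finger_force: 31.3
```

{"name": "carry_out", "arguments": {
  "steps": [
    [[0,0,-0.001],1,0.9],
    [[0,0,-0.001],2,0.9],
    [[0,0,-0.001],3,0.9],
    [[0,0,-0.001],4,0.9],
    [[0,0,-0.001],5,0.9],
    [[0,0,-0.001],6,0.9],
    [[0,0,-0.001],7,0.9],
    [[0,0,-0.001],7.5,0.9],
    [[0,0,-0.001],7.5,0.9],
    [[0,0,-0.001],7.5,0.9]
  ]
}}

```text
time: 48.25
tool_pos: [0.5104, -0.0414, 0.1226]
ee_rot: [3.136, -0.011, 0.148]
wrist_force: [-2.1, -1.3, 19.0]
width: 0.0127
finger_force: 30.0
```

```bash
cat > lid.py <<'E'
from bench import robot
from h import *
from box import box
import sys
org,yaw,B=box();S=robot.snapshot("scene");W=robot.snapshot("wrist");o=robot.get_obs();pickle.dump((W,S,o),open(sys.argv[1]+".pkl","wb"))
c24,s24=np.cos(np.radians(24)),np.sin(np.radians(24));K=np.array([-.0435,0,.0927])
print(o["time"],o["tool_pos"].round(4),o["ee_rot"].round(3),"w",o["width"],o["finger_force"],o["wrist_force"].round(1))
for n,I in(("wrist",W),("scene",S)):
    C=cloud(I);q=np.concatenate([(C[...,:2]-org)@B,C[...,2:]],-1);l=(q[...,0]>0)&(q[...,0]<.02)&(abs(q[...,1])<.08)&(q[...,2]>.05)&(q[...,2]<.16)
    print(n,"lid front z",np.percentile(q[l][:,2],[10,50,90]).round(3) if l.any() else None)
    h=cv2.cvtColor(I["image"],cv2.COLOR_RGB2HSV);p=q-K;out=-p[...,0]*s24+p[...,2]*c24;up=p[...,0]*c24+p[...,2]*s24
    m=(h[...,2]<60)&(out>.008)&(out<.06)&(abs(up)<.025)&(abs(p[...,1])<.025)
    if m.sum()>5:
        print(" head out",np.percentile(out[m],[2,50,98]).round(4),"up",np.percentile(up[m],[2,98]).round(4),"y",np.percentile(p[...,1][m],[2,98]).round(4),m.sum())
E
python3 lid.py k1
```

```text
yaw -0.11447218 zl 0.10161360221436849 slope 23.730940252075154 n 4063
48.35 [ 0.5104 -0.0414  0.1226] [ 3.136 -0.011  0.148] w 0.012863822320805712 30.01250445842743 [-2.9 -2.3 19.6]
wrist lid front z [0.139 0.143 0.147]
 head out [0.021  0.0507 0.0559] up [-0.0035  0.0213] y [-0.0084  0.0079] 1986
scene lid front z [0.068 0.12  0.14 ]
 head out [0.0259 0.0418 0.0555] up [-0.0111 -0.0035] y [-0.016  -0.0036] 13
```

The lid front is at z 0.143, so the lid has sprung open. Now I'll turn back with a little overshoot and draw the key out along the lock axis.

{"name": "carry_out", "arguments": {
  "steps": [
    [[0,0,-0.002],-1,0.9],
    [[0,0,-0.002],-2,0.9],
    [[0,0,-0.002],-3,0.9],
    [[0,0,-0.002],-4,0.9],
    [[0,0,-0.002],-5,0.9],
    [[0,0,-0.002],-6,0.9],
    [[0,0,-0.002],-7,0.9],
    [[0,0,-0.002],-8,0.9],
    [[0,0,-0.002],-8.2,0.9],
    [[0,0,-0.002],-8.2,0.9]
  ]
}}

```text
time: 49.6
tool_pos: [0.512, -0.0419, 0.1229]
ee_rot: [3.126, 0.005, 1.578]
wrist_force: [3.2, -3.4, 10.7]
width: 0.0173
finger_force: 30.7
```

```bash
python3 lid.py k2; python3 - <<'E'
from h import *
from box import box
org,yaw,B=box();W,S,o=pickle.load(open("k2.pkl","rb"))
# head width direction in lock axes (angle of black points seen from above, beyond the fingers)
C=cloud(W);p=np.concatenate([(C[...,:2]-org)@B,C[...,2:]],-1)-[-.0435,0,.0927];c,s=np.cos(.41888),np.sin(.41888)
out=-p[...,0]*s+p[...,2]*c;up=p[...,0]*c+p[...,2]*s;h=cv2.cvtColor(W["image"],cv2.COLOR_RGB2HSV)
m=(h[...,2]<60)&(out>.045)&(out<.06)&(np.hypot(up,p[...,1])<.02);Q=np.stack([up[m],p[...,1][m]],1).astype(np.float32)*1000
print(m.sum(),cv2.minAreaRect(Q))
E
```

```text
yaw -0.11447218 zl 0.10161360221436849 slope 23.730940252075154 n 4063
49.7 [ 0.5119 -0.0419  0.1229] [3.127 0.005 1.578] w 0.01723076867284644 30.692363103498792 [ 3.4 -2.4  9.9]
wrist lid front z [0.12  0.143 0.148]
 head out [0.0252 0.0516 0.0566] up [0.0002 0.0203] y [-0.0149  0.0134] 2143
scene lid front z [0.067 0.124 0.145]
 head out [0.0261 0.0428 0.0573] up [-0.0034  0.0209] y [-0.0199  0.0003] 45
yaw -0.11447218 zl 0.10161360221436849 slope 23.730940252075154 n 4063
1387 ((6.487221717834473, -1.6561737060546875), (29.126140594482422, 20.9245548248291), 79.89812469482422)
```

Turned back. Now drawing it out along the axis and carrying it over the notebook.

{"name": "carry_out", "arguments": {
  "steps": [
    [[0,-0.002,-0.006],0,0.9],
    [[0.0005,-0.005,-0.013],0,0.9],
    [[0.001,-0.009,-0.022],0,0.9],
    [[0.0015,-0.0125,-0.03],0,0.9],
    [[0.002,-0.0165,-0.039],0,0.9],
    [[0.002,-0.018,-0.06],0,0.9],
    [[0.002,-0.018,-0.09],0,0.9]
  ]
}}

```text
time: 50.58
tool_pos: [0.487, -0.0378, 0.2066]
ee_rot: [-3.137, -0.001, 1.579]
wrist_force: [-0.0, -0.4, 0.4]
width: 0.0128
finger_force: 29.9
```

{"name": "carry_out", "arguments": {
  "steps": [
    [[0.03,0,0],1,0.9],
    [[0.06,0,0],2,0.9],
    [[0.09,-0.002,0],3,0.9],
    [[0.12,-0.004,0],4,0.9],
    [[0.15,-0.005,0],5,0.9],
    [[0.18,-0.005,0],6,0.9],
    [[0.21,-0.005,0],7,0.9],
    [[0.24,-0.005,0],8,0.9],
    [[0.255,-0.005,0.01],9,0.9],
    [[0.255,-0.005,0.03],9,0.9]
  ]
}}

```text
time: 51.82
tool_pos: [0.481, 0.218, 0.1775]
ee_rot: [-3.141, 0.0, 0.01]
wrist_force: [-1.1, -1.0, -0.7]
width: 0.0125
finger_force: 29.9
```

```bash
python3 lid.py k3; python3 - <<'E'
from h import *
W,S,o=pickle.load(open("k3.pkl","rb"));R,t=toolpose(o)
for n,I in(("w",W),("s",S)):
    P=(cloud(I)-t)@R;m=(abs(P[...,0])<.02)&(abs(P[...,1])<.04)&(P[...,2]>.002)&(P[...,2]<.08);q=P[m]
    print(n,m.sum(),[(z,q[(q[:,2]>z)&(q[:,2]<z+.01)].mean(0).round(3).tolist()) for z in np.arange(0,.08,.01) if ((q[:,2]>z)&(q[:,2]<z+.01)).sum()>2])
E
```

```text
yaw -0.11447218 zl 0.10161360221436849 slope 23.730940252075154 n 4063
51.925 [0.4792 0.2165 0.1743] [3.139 0.007 0.009] w 0.012626932051956584 29.9203222990036 [-0.7 -0.4 -0.4]
wrist lid front z [0.096 0.097 0.139]
scene lid front z [0.069 0.123 0.144]
w 323 [(np.float64(0.0), [0.017, -0.0, 0.006]), (np.float64(0.01), [0.017, -0.0, 0.012]), (np.float64(0.03), [0.01, -0.001, 0.039]), (np.float64(0.04), [0.012, -0.001, 0.045]), (np.float64(0.05), [0.009, -0.002, 0.054])]
s 72 [(np.float64(0.0), [-0.002, 0.003, 0.006]), (np.float64(0.01), [-0.001, 0.003, 0.014]), (np.float64(0.02), [0.001, 0.003, 0.024]), (np.float64(0.03), [0.002, 0.002, 0.035]), (np.float64(0.04), [0.005, 0.0, 0.044]), (np.float64(0.05), [0.004, 0.001, 0.052])]
```

The key is out and held upright; the lid is still up. I'll lower the nose onto the notebook, lay the key over, release and rise.

{"name": "carry_out", "arguments": {
  "steps": [
    [[0.02,-0.008,0.04],0,0.9],
    [[0.034,-0.015,0.08],0,0.9],
    [[0.034,-0.015,0.1],0,0.9],
    [[0.034,-0.015,0.106],0,0.9],
    [[0.026,-0.015,0.108],0,0.9],
    [[0.016,-0.015,0.113],0,0.9],
    [[0.006,-0.015,0.12],0,0.9],
    [[-0.004,-0.015,0.13],0,0.9],
    [[-0.01,-0.015,0.135],0,0.9],
    [[-0.01,-0.015,0.135],0,0.9]
  ]
}}

```text
time: 53.18
tool_pos: [0.4728, 0.2321, 0.0477]
ee_rot: [-3.14, -0.006, 0.009]
wrist_force: [-5.0, -2.5, 14.3]
width: 0.013
finger_force: 30.0
```

{"name": "carry_out", "arguments": {
  "steps": [
    [[0,0,0],0,0],
    [[0,0,0],0,-0.5],
    [[0,0,0],0,-0.8],
    [[0,0,-0.02],0,-0.8],
    [[0,0,-0.05],0,-0.8],
    [[0,0,-0.09],0,-0.8],
    [[0,0,-0.13],0,-0.8],
    [[0,0,-0.13],0,-0.8],
    [[0,0,-0.13],0,-0.8]
  ]
}}

```text
time: 54.3
tool_pos: [0.4708, 0.2314, 0.1711]
ee_rot: [3.141, 0.002, 0.008]
wrist_force: [0.1, -0.9, 0.1]
width: 0.0843
finger_force: 0.0
```

```bash
python3 find.py z1; python3 lid.py k4 | sed -n 2,4p
```

```text
tcp [0.4703 0.2312 0.1701] [3.14  0.004 0.008]
wrist [307 238  13  36 428] [449. 232.] [34. 12.] 0 z 0.03 0.043
wrist [147 251  27  59 473] [413. 390.] [64. 12.] 8 z 0.002 0.023
wrist [278 326  27  28 152] [338. 255.] [12. 42.] 51 z 0.002 0.011
 light wrist [ 246  238  135   43 4870] [437. 232.] [ 47. 139.] 1 z 0.009 0.017
 light wrist [279 352  11  10  85] [319. 264.] [12. 11.] 74 z 0.007 0.011
scene [198 208   9  10  42] [443. 228.] [14. 31.] 88 z 0.015 0.042
 light scene [184 209  35  22 316] [432. 225.] [ 55. 150.] 0 z 0.005 0.029
54.5 [0.4705 0.2313 0.1704] [3.14e+00 3.00e-03 8.00e-03] w 0.0845466425107393 0.0 [-0.5 -0.4 -0.6]
wrist lid front z [0.095 0.096 0.097]
scene lid front z [0.065 0.123 0.145]
```

The key is resting on the notebook at (0.449,0.232), well inside the cover. The lid is up and the robot is clear, so I'm handing in.

```bash
python3 -c "
from bench import robot
print(robot.close_job())"
```

```text
the job is handed in; nothing more can be done
None
```

The box is open and its lid is up; the key was turned back, drawn out and left on the notebook, resting on its narrow edge rather than flat, and the job was handed in at about 54.5 s. A finger pressed the box's front edge with about 52 N at one point, over the 40 N limit if fingers count as part of the gripper's body.

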